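# Load the robot-lab battery packs into the charging block

### The job

Get the battery packs on charge: swing the charging block's red clamp lever right back, throw the tester's toggle clamp open over centre and free the pack it holds, and lay that pack and every loose pack flat in the block's bays, one to a bay. Once they are all in and only then, swing the lever fully shut over them; leave the toggle clamp thrown back and do not disturb the bottle, the loudspeaker or the screwdriver.

Things in the scene. Friction and masses are not known exactly. Their poses are not given: they have to be found in the camera images.
- block: grey charging block fixed to the table; origin at the table under the middle of its row of five bays. The row runs along its y, bays 38 mm apart; its x points to the hinge side (away from the robot, give or take its yaw), z up. Base plate 12 mm thick, x from -45 to 90, y +-122 mm. A seated pack lies along the block's x, its centre 26 mm and top 40 mm above the table
- bay1 (a point): centre of the floor of bay 1 of the charging block, 12 mm above the table, axes as the block's. The bay is an open-topped pocket 52 mm along x and 34 mm along y, between dividers 8 mm high and 4 mm thick and end lips 4 mm high and 4 mm thick
- bay2 (a point): centre of the floor of bay 2 of the charging block, 12 mm above the table, axes as the block's. The bay is an open-topped pocket 52 mm along x and 34 mm along y, between dividers 8 mm high and 4 mm thick and end lips 4 mm high and 4 mm thick
- bay3 (a point): centre of the floor of bay 3 of the charging block, 12 mm above the table, axes as the block's. The bay is an open-topped pocket 52 mm along x and 34 mm along y, between dividers 8 mm high and 4 mm thick and end lips 4 mm high and 4 mm thick
- bay4 (a point): centre of the floor of bay 4 of the charging block, 12 mm above the table, axes as the block's. The bay is an open-topped pocket 52 mm along x and 34 mm along y, between dividers 8 mm high and 4 mm thick and end lips 4 mm high and 4 mm thick
- bay5 (a point): centre of the floor of bay 5 of the charging block, 12 mm above the table, axes as the block's. The bay is an open-topped pocket 52 mm along x and 34 mm along y, between dividers 8 mm high and 4 mm thick and end lips 4 mm high and 4 mm thick
- lever (a joint): angle of the charging block's clamp lever, rad: 0 shut, grows as it swings up and back, 1.9 = stop. U-shaped aluminium frame with a red handle tongue in the middle; its cross bar (12 mm wide, underside 42 mm above the table when shut) lies over the middles of all bays, so nothing goes in or out while shut. Starts shut or a little ajar. Stiff hinge: stays where left; 1.5 to 2.5 N at the handle
- lever_grip (a point): point in the red handle tongue of the lever, 118 mm from the hinge axis, moves with the lever; the tongue is 14 mm wide (along the block's y), 10 mm thick, and ends 14 mm beyond this point; 47 mm above the table when shut
- lever_hinge (a point): middle of the lever's hinge axis, which runs along the block's y, 70 mm along x from the bays and 47 mm above the table
- tester: blue pack tester fixed to the table; origin at the table under its pocket; x points to its toggle clamp (away from the robot, give or take its yaw), z up. Base plate 12 mm thick, x from -40 to 110, y +-55 mm. In the pocket (floor 12 mm up) a pack lies along the tester's y, between side walls 6 mm high outside x = +-17 mm and end lips 4 mm high and thick outside y = +-26 mm
- toggle (a joint): angle of the tester's toggle clamp, rad: 0 = clamped, the steel arm lying on the pack; grows as the red handle swings up and back, away from the pack; 1.75 = stop, arm standing up, handle lying back. Arm and handle are one rigid piece; its weight holds it shut below about 0.8 rad and throws it open beyond about 0.9 rad; about 2 to 3 N at the handle moves it
- toggle_grip (a point): point in the toggle's red handle, 88 mm from the hinge axis, moves with it; the handle is 14 mm wide (along the tester's y), 13 mm thick and ends 17 mm beyond this point; when clamped it leans over the pack, rising 60 degrees above level, this point 124 mm above the table
- toggle_hinge (a point): middle of the toggle's hinge axis, along the tester's y, 70 mm along x from the pocket centre, 48 mm above the table, between two steel cheeks
- pack1_c (a point): orange battery pack with black end caps, a block 46 mm long (its x axis) and 28 x 28 mm square, 90 g or so; this point is its centre. Both ends and all four long sides are alike. Starts on the table; may be absent
- pack2_c (a point): orange battery pack with black end caps, a block 46 mm long (its x axis) and 28 x 28 mm square, 90 g or so; this point is its centre. Both ends and all four long sides are alike. Starts on the table; may be absent
- pack3_c (a point): orange battery pack with black end caps, a block 46 mm long (its x axis) and 28 x 28 mm square, 90 g or so; this point is its centre. Both ends and all four long sides are alike. Starts on the table; may be absent
- pack4_c (a point): orange battery pack with black end caps, a block 46 mm long (its x axis) and 28 x 28 mm square, 90 g or so; this point is its centre. Both ends and all four long sides are alike. Starts on the table; may be absent
- pack_tested_c (a point): orange battery pack with black end caps, a block 46 mm long (its x axis) and 28 x 28 mm square, 90 g or so; this point is its centre. Both ends and all four long sides are alike. Always there: starts in the tester's pocket (centre 26 mm above the table) under the toggle clamp
- bottle: green drinking bottle, 68 mm across, 190 mm tall, bystander; origin under its base
- speaker: black desktop loudspeaker, 75 x 75 x 150 mm tall, bystander; origin under its base
- driver: screwdriver lying on the table beyond the work, bystander; origin at its middle

How it is judged (in metres and radians):
On the way, in this order (a step that is already met when the one before it is completed fails the run):
1. the clamp lever has been swung back, past 1.3 rad (value of joint lever above 1.3 rad), for 0.2 s.
2. every pack lies in a bay while the lever is still back (past 1.0 rad) (x of pack1_c in the frame of block between -0.0045 and 0.0045 m and y of pack1_c in the frame of block between -0.082 and 0.082 m and z of pack1_c in the frame of block between 0.0235 and 0.0278 m and angle between the x axis of each of pack1_c, pack2_c, pack3_c, pack4_c, pack_tested_c and the x axis of block, either way round below 0.2 rad and x of pack2_c in the frame of block between -0.0045 and 0.0045 m and y of pack2_c in the frame of block between -0.082 and 0.082 m and z of pack2_c in the frame of block between 0.0235 and 0.0278 m and x of pack3_c in the frame of block between -0.0045 and 0.0045 m and y of pack3_c in the frame of block between -0.082 and 0.082 m and z of pack3_c in the frame of block between 0.0235 and 0.0278 m and x of pack4_c in the frame of block between -0.0045 and 0.0045 m and y of pack4_c in the frame of block between -0.082 and 0.082 m and z of pack4_c in the frame of block between 0.0235 and 0.0278 m and x of pack_tested_c in the frame of block between -0.0045 and 0.0045 m and y of pack_tested_c in the frame of block between -0.082 and 0.082 m and z of pack_tested_c in the frame of block between 0.0235 and 0.0278 m and value of joint lever above 1 rad), for 0.3 s.
At the end, for the whole second after the job is handed in: Every pack present lies flat in a bay of the charging block (centre within 4.5 mm of the row's centre line and 23.5 to 27.8 mm above the table, long axis within 0.2 rad of the block's x), the lever is shut (below 0.08 rad) and the toggle clamp is thrown back (beyond 1.2 rad) (x of pack1_c in the frame of block between -0.0045 and 0.0045 m and y of pack1_c in the frame of block between -0.082 and 0.082 m and z of pack1_c in the frame of block between 0.0235 and 0.0278 m and angle between the x axis of each of pack1_c, pack2_c, pack3_c, pack4_c, pack_tested_c and the x axis of block, either way round below 0.2 rad and x of pack2_c in the frame of block between -0.0045 and 0.0045 m and y of pack2_c in the frame of block between -0.082 and 0.082 m and z of pack2_c in the frame of block between 0.0235 and 0.0278 m and x of pack3_c in the frame of block between -0.0045 and 0.0045 m and y of pack3_c in the frame of block between -0.082 and 0.082 m and z of pack3_c in the frame of block between 0.0235 and 0.0278 m and x of pack4_c in the frame of block between -0.0045 and 0.0045 m and y of pack4_c in the frame of block between -0.082 and 0.082 m and z of pack4_c in the frame of block between 0.0235 and 0.0278 m and x of pack_tested_c in the frame of block between -0.0045 and 0.0045 m and y of pack_tested_c in the frame of block between -0.082 and 0.082 m and z of pack_tested_c in the frame of block between 0.0235 and 0.0278 m and value of joint lever below 0.08 rad and value of joint toggle above 1.2 rad); the robot touches nothing.
It fails at once if the green bottle is moved by more than 30 mm (distance of bottle from where it was at the start of the episode above 0.03 m).
It fails at once if the black loudspeaker is moved by more than 30 mm (distance of speaker from where it was at the start of the episode above 0.03 m).
It fails at once if the screwdriver is moved by more than 30 mm (distance of driver from where it was at the start of the episode above 0.03 m).
Of pack1, pack2, pack3, pack4 only 2 to 4 are there at a start; the rules pass over those that are not, and their reading is None.
At some moment in a run one of pack1, pack2, pack3, pack4 may be knocked a few centimetres aside while the robot is not near it.
Once in a run the grip may slacken for a moment while it holds something.
It also fails if it takes over 210 s, if anything falls off the work surface, if the arm or the gripper's body presses on something with over 40 N, if the wrist force passes 120 N, or if a joint passes its speed limit or range.

### The arm

A 7-joint arm with a two-finger parallel gripper is mounted at the origin on the work surface. World frame = base frame: x ahead of the robot, y to its left, z up, the work surface at z = 0. Lengths are in mm, angles in degrees, forces in N, time in s.
With the tool pointing down it reaches from about 375 to 925 mm from the base axis. Payload 3.1 kg.
Tool frame: the origin (TCP) lies where the fingers leave the gripper's body, on its centre line; the fingertips stand 73 mm ahead of it and the grasp point (between the pads) lies 54 mm ahead of it; z points along the fingers, y is the direction in which the jaws open and shut (so a half turn about z gives the same grasp; the last joint's range is limited). The gripper opens to 85 mm and grips with 20 to 120 N. Pads are 22 mm wide; open, the fingers measure 114 mm over their backs; the gripper's body (76 mm by 85 mm) begins 54 mm behind the grasp point. The pads swing forward as they close: fully open they stand 13 mm farther back than shut.
Start: joints at [60.917, 21.939, 2.515, 91.553, -1.026, 66.532, -2.859], TCP at [258.995, -596.176, 303.869] pointing down, gripper open.
Joint ranges: [-149.38, 149.38], [-23.57, 123.04], [-84.95, 90], [0, 143.3], [-89.99, 269.99], [3.08, 112.72], [-163.45, 163.45]. Speed limits (degrees/s): [159.86, 159.86, 180, 180, 180, 180, 180].

### API

Orientations are given as a 3x3 rotation matrix whose columns are the frame's x, y, z axes.
In Python, from bench import read_state, get_image, camera_info, sign_off gives the robot as it stands.
- The arm moves only by the tool carry_out, never from a script. Its arguments are lists of equal length, an entry for each row: "fingers": the finger opening in cm, from 0 to 8.54; "slide": the shift along the tool's x, y, z in cm, a list of three; "turn": the turn about the tool's z in rad. A call has exactly 8 rows; each row shifts and turns the commanded pose from where the row before left it, along the tool's axes as they then stand; what a row does not reach is not made up. A row lasts 1/10 s, in which the tool goes at most 50 mm and 8.59 degrees, less where a joint would pass 70% of its speed; a pose out of reach is approached as far as the arm can. A call is refused whole if a number of a shift passes 5 or a number of a turn 0.15, either way. A call with a gripper value outside its range is refused whole. The fingers move at their own pace and stop on an object; "squeeze" is the grip in N (left out, the last holds). Time passes only in rows, so rows that do not move let the fingers close, or fill a call up. It gives the time, the measured TCP pose, the force and the opening at its end, in the units of the state.
- read_state(): the state, without advancing time (a new reading comes with each control period).
- get_image(name): name is "scene" or "top"; returns the picture (420x560x3 uint8, red, green, blue); there is no depth.
- camera_info(name): a dict with "K" (3x3 intrinsics, pixels), "k1" (the pictures are not rectified: a ray, as slopes to the right and down, at radius r is drawn at 1 + k1 r^2 times it, then the intrinsics apply), "eye" and "orientation" of the camera in the world. Camera axes: x right, y up, looking along -z (the intrinsics and any distortion apply to the point x, -y, -z); pixel columns grow to the right and rows downward; lengths in mm; the calibration is good to about 2 mm. A picture is of the moment at which its call begins. camera_info takes no time and is no camera call.
- sign_off(): hands the job in, once; it reports no verdict.
The state is a dict: "time_s": time; "q": joint angles; "dq": joint speeds; "tau": joint torques, N m; "ee_pos": TCP position; "orientation": TCP orientation; "ft_force": force on the tool from outside, world axes, zero at the start; "moment": the same for the moment, N m; "finger_gap": finger opening in mm.
Only numpy, scipy, OpenCV 4.12 (cv2) and the standard library are available. Lean on these libraries where they do the work, as an engineer would, in place of code of your own. Each camera call takes 0.05 s, during which the arm holds its last target.

## Working session

There is one attempt and no reset: what is moved stays moved. The work goes in short steps, Python scripts to look and compute and a tool call to move; the robot and the scene stay as the last step left them, time stands still between calls to the robot, and variables do not carry over. Pictures are saved under pics/ and viewed, and the job is handed in when it is done.

Besides the shell and the picture viewer there is one more tool, called after "Call:" as name([rows], argument=value, ...), one row to a line, values as JSON. carry_out: Moves the arm, as the interface text tells. Its arguments: {"type":"object","properties":{"fingers":{"type":"array","items":{"type":"number"}},"slide":{"type":"array","items":{"type":"array","items":{"type":"number"}}},"turn":{"type":"array","items":{"type":"number"}},"squeeze":{"type":"number"}},"required":["fingers","slide","turn"]}

```bash
ls; mkdir -p pics
python3 - <<'E'
from bench import *
import cv2,json
for n in("scene","top"):
    im=get_image(n); cv2.imwrite(f"pics/{n}0.png",im[:,:,::-1]); print(n,camera_info(n))
print(read_state())
E
```

```text
pics
scene {'K': array([[539.96076646,   0.        , 283.44764986],
       [  0.        , 539.96076646, 200.66155517],
       [  0.        ,   0.        ,   1.        ]]), 'k1': -0.07225472047378628, 'eye': array([1185.22510325,  828.4145662 , 1322.23546584]), 'orientation': array([[-0.8121572 , -0.44461757,  0.37777759],
       [ 0.58341751, -0.62440866,  0.51936291],
       [ 0.00496972,  0.64220638,  0.76651567]])}
top {'K': array([[492.11908145,   0.        , 279.62507672],
       [  0.        , 492.11908145, 203.0942761 ],
       [  0.        ,   0.        ,   1.        ]]), 'k1': -0.012408672821045456, 'eye': array([ 371.53422528,   -9.3622598 , 1297.88508581]), 'orientation': array([[-0.01911735,  0.97967019, -0.19970187],
       [-0.99978888, -0.01722691,  0.01119985],
       [ 0.00753191,  0.19987382,  0.9797927 ]])}
{'time_s': 0.1, 'q': array([60.91502212, 21.99117038,  2.5116733 , 91.64016898, -1.02632007,
       66.53195688, -2.86016929]), 'dq': array([-0.00761556, -0.17140393,  0.01744725, -0.27187542,  0.09449703,
       -0.06628763,  0.0009992 ]), 'tau': array([ 3.28105561e-03, -4.34724462e+01,  1.02931067e+00, -2.50453752e+01,
        1.07566570e-02,  5.45245683e-03,  2.72160287e-05]), 'ee_pos': array([ 258.73112086, -595.54150562,  302.56785263]), 'orientation': array([[ 9.17167129e-01,  3.98501283e-01, -1.08843892e-03],
       [ 3.98502751e-01, -9.17164490e-01,  2.20340697e-03],
       [-1.20217025e-04, -2.45463835e-03, -9.99996980e-01]]), 'ft_force': array([-0.94441117, -0.69971725, -0.46635352]), 'moment': array([-0.0113097 , -0.00837339, -0.00563668]), 'finger_gap': 85.61651468768218}
```

View pics/scene0.png

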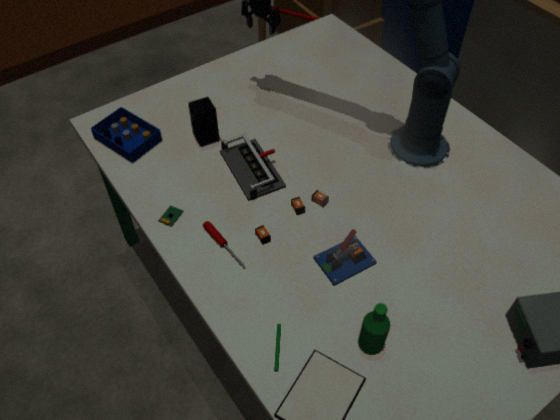

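View pics/top0.png

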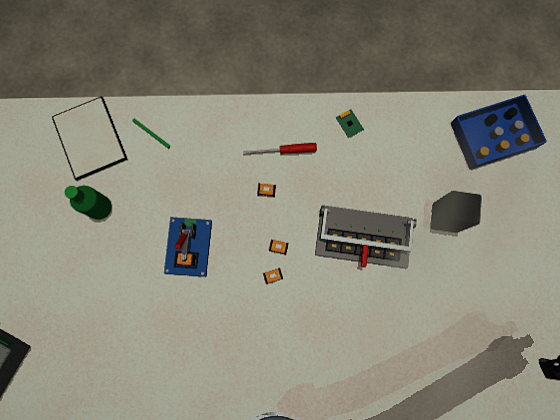

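Three loose packs, the tester (top ~188,247), the block (~365,237). Enlarging.

```bash
cat > h.py <<'E'
import numpy as np, cv2
from bench import *
def ray(n,u,v):
    c=camera_info(n);K=c['K']
    p=cv2.undistortPoints(np.array([[[u,v]]],float),K,np.array([c['k1'],0,0,0,0.]),None,None,None) if 0 else None
    xd=(u-K[0,2])/K[0,0]; yd=(v-K[1,2])/K[1,1]; x,y=xd,yd
    for _ in range(30):
        s=1+c['k1']*(x*x+y*y); x,y=xd/s,yd/s
    d=c['orientation']@np.array([x,-y,-1]); return c['eye'],d
def onz(n,u,v,z):
    e,d=ray(n,u,v); return e+d*(z-e[2])/d[2]
def proj(n,P):
    c=camera_info(n);K=c['K'];q=c['orientation'].T@(np.asarray(P,float)-c['eye'])
    x,y=q[0]/-q[2],-q[1]/-q[2]; s=1+c['k1']*(x*x+y*y)
    return np.array([K[0,0]*x*s+K[0,2],K[1,1]*y*s+K[1,2]])
def tri(u1,u2):
    A=[];b=[]
    (e1,d1),(e2,d2)=ray("scene",*u1),ray("top",*u2)
    M=np.stack([d1,-d2],1);t=np.linalg.lstsq(M,e2-e1,rcond=None)[0]
    p1,p2=e1+t[0]*d1,e2+t[1]*d2; return (p1+p2)/2,np.linalg.norm(p1-p2)
def crop(n,x0,y0,w,h,name,im=None,pts=()):
    if im is None: im=get_image(n)
    s=min(800/w,600/h); 
    c=cv2.resize(im[y0:y0+h,x0:x0+w,::-1],None,fx=s,fy=s,interpolation=cv2.INTER_CUBIC)
    c=np.ascontiguousarray(np.clip(c.astype(float)*1.5,0,255).astype(np.uint8))
    for k in range(0,w,10): cv2.putText(c,str(x0+k),(int(k*s),10),0,.35,(255,0,255),1); cv2.line(c,(int(k*s),12),(int(k*s),18),(255,0,255),1)
    for k in range(0,h,10): cv2.putText(c,str(y0+k),(0,int(k*s)+4),0,.35,(255,0,255),1); cv2.line(c,(24,int(k*s)),(30,int(k*s)),(255,0,255),1)
    for p in pts:
        q=(int((p[0]+.5-x0)*s),int((p[1]+.5-y0)*s)); cv2.drawMarker(c,q,(255,255,0),0,9,1)
    cv2.imwrite("pics/"+name,c)
E
python3 - <<'E'
from h import *
im=get_image("top"); crop("top",305,195,120,85,"tb.png",im); crop("top",155,170,140,120,"tt.png",im)
im=get_image("scene"); crop("scene",210,125,90,80,"sb.png",im); crop("scene",245,180,140,105,"st.png",im)
E
```

```text
(no output)
```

View pics/tb.png

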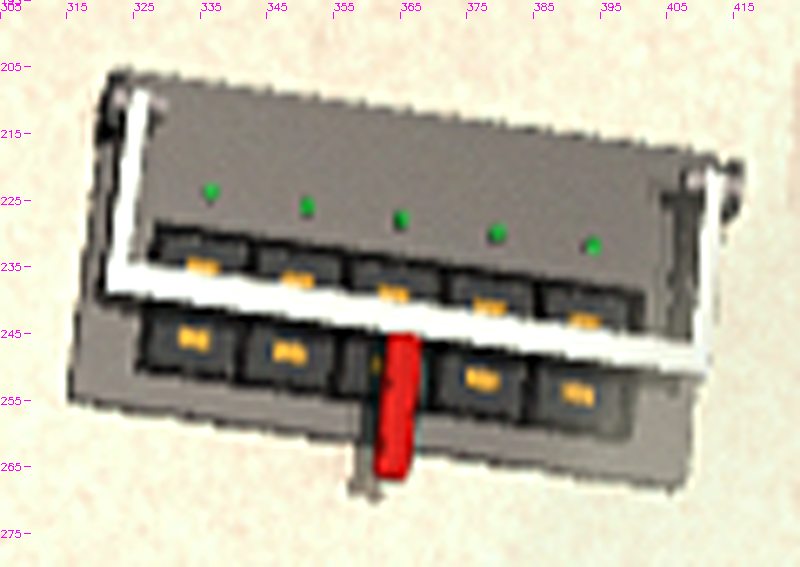

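View pics/tt.png

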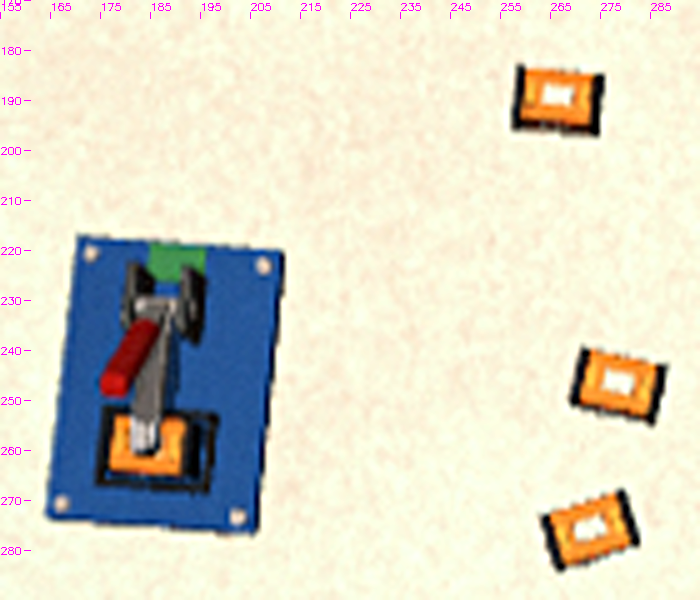

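View pics/sb.png

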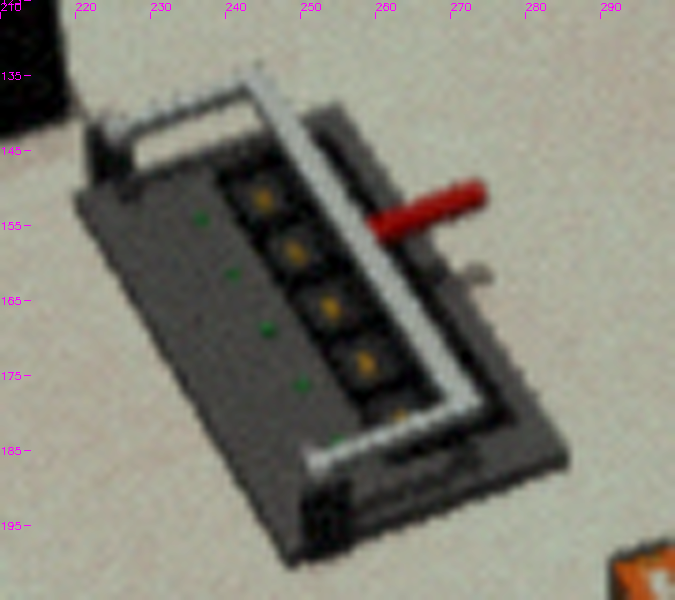

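View pics/st.png

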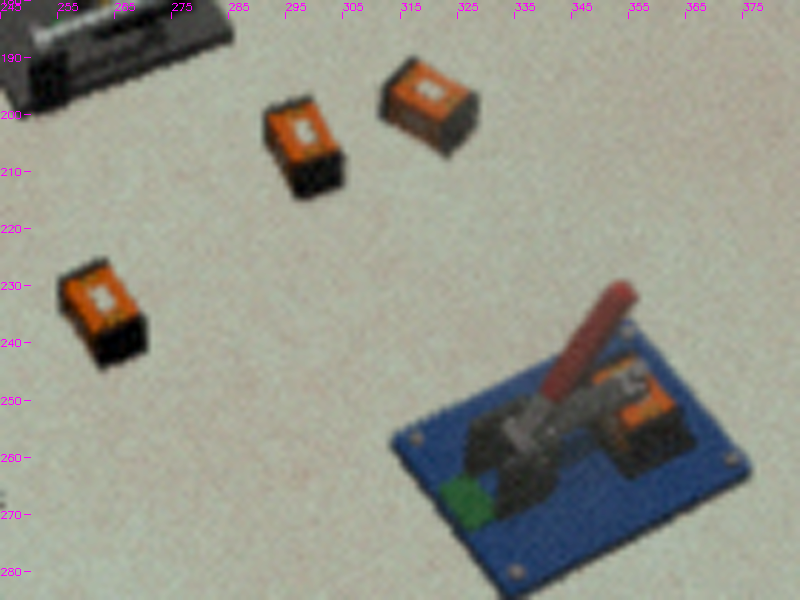

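```bash
cat > fit.py <<'E'
from h import *
from scipy.optimize import least_squares
def P(p,q):
    c,s=np.cos(p[2]),np.sin(p[2]); return np.array([p[0]+c*q[0]-s*q[1],p[1]+s*q[0]+c*q[1],q[2]])
def fit(feats,p0):
    r=least_squares(lambda p:np.concatenate([proj(n,P(p,q))-np.array(u) for n,u,q in feats]),p0)
    return r.x,r.fun.reshape(-1,2)
def d(x0,y0,s,a,b): return ((a+.5)/s-.5+x0,(b+.5)/s-.5+y0)
E
python3 - <<'E'
from fit import *
T=lambda a,b:d(305,195,800/120,a,b)
# block corners z=12; image up=+x world, image right=-y
B=[("top",T(112,70),(90,122,12)),("top",T(742,158),(90,-122,12)),("top",T(682,488),(-45,-122,6)),("top",T(70,402),(-45,122,6))]
b,r=fit(B,(480,-200,0)); print(b,np.degrees(b[2]),r.round(1))
T=lambda a,b:d(155,170,5,a,b)
C=[("top",T(78,237),(110,55,12)),("top",T(284,252),(110,-55,12)),("top",T(256,532),(-40,-55,6)),("top",T(48,518),(-40,55,6))]
t,r=fit(C,(480,200,0)); print(t,np.degrees(t[2]),r.round(1))
packs=[]
for cs in ([(518,66),(604,74),(600,133),(513,128)],[(584,348),(666,364),(655,424),(571,402)],[(542,516),(622,490),(639,544),(560,571)]):
    best=None
    for z in (28,):
        fe=[("top",T(*c),q) for c,q in zip(cs,[(-23,14,28),(23,14,28),(23,-14,20),(-23,-14,20)])]
        p0=onz("top",*T(*np.mean(cs,0)),28)
        p,r=fit(fe,(p0[0],p0[1],-np.pi/2)); print("pack",p,np.degrees(p[2]),r.round(1).tolist()); packs.append(p)
np.savez("poses.npz",b=b,t=t,p=np.array(packs))
im=get_image("scene")
pts=[proj("scene",P(b,q)) for q in [(90,122,12),(90,-122,12),(-45,-122,12),(-45,122,12),(90,122,0),(-45,122,0)]+[(0,38*k,12) for k in range(-2,3)]+[(-48,0,47),(-62,0,47)]]
crop("scene",210,125,90,80,"sb1.png",im,pts)
pts=[proj("scene",P(t,q)) for q in [(110,55,12),(110,-55,12),(-40,-55,12),(-40,55,12),(70,0,48),(70-44,0,124),(17,26,12),(17,-26,12),(-17,26,12)]]
for p in packs: pts+=[proj("scene",P(p,q)) for q in [(23,14,28),(23,-14,28),(-23,14,28),(-23,-14,28)]]
crop("scene",245,180,140,105,"st1.png",im,pts)
E
```

```text
[ 5.18610468e+02 -2.43440774e+02 -1.68514926e-01] -9.655194066227386 [[ 1.1 -0.6]
 [-2.5 -0.3]
 [ 1.   0.9]
 [ 0.4 -0.1]]
[ 4.87996249e+02  2.21890529e+02 -9.07357023e-02] -5.198772795462342 [[-0.1 -0.5]
 [ 0.1 -0.5]
 [ 0.3  0.6]
 [-0.3  0.3]]
pack [668.22380993  10.6417273   -1.66560719] -95.4322624525346 [[-0.1, 0.7], [-0.0, 0.4], [-0.0, -0.4], [0.1, -0.7]]
pack [516.26926604 -18.52825782  -1.81089412] -103.75659035926988 [[-0.5, -0.1], [0.4, 0.6], [0.2, -0.5], [-0.2, -0.0]]
pack [441.56622726  -2.69190524  -1.27075257] -72.8087587903205 [[-0.5, 0.4], [0.6, -0.1], [0.6, -0.3], [-0.7, -0.0]]
```

View pics/sb1.png

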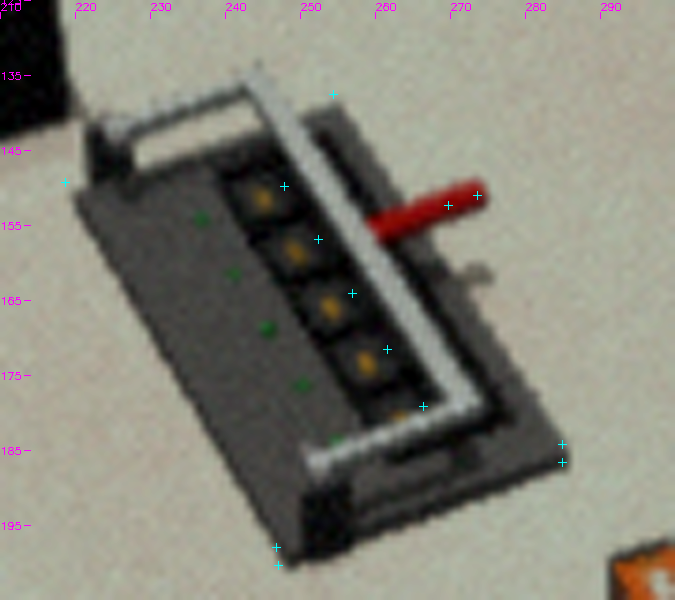

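View pics/st1.png

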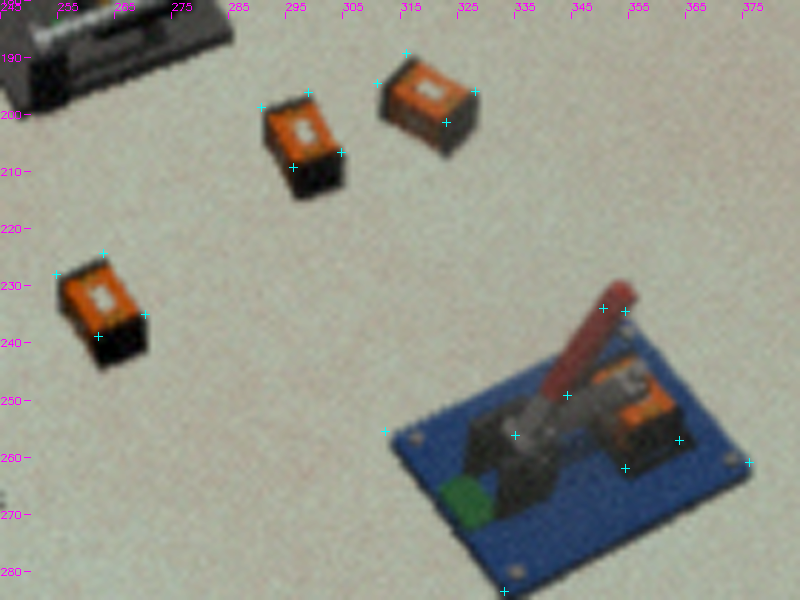

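Run:
```python
from fit import *
T=lambda a,b:d(305,195,800/120,a,b); S=lambda a,b:d(210,125,7.5,a,b)
Bt=[("top",T(682,488),(-45,-122,6)),("top",T(70,402),(-45,122,6))]+[("top",T(152,222),(30,97,18)),("top",T(645,292),(30,-97,18)),("top",T(628,438),(-30,-97,18)),("top",T(135,370),(-30,97,18))]
Bs=[("scene",S(75,198),(90,-122,12)),("scene",S(337,103),(-45,-122,12)),("scene",S(566,448),(-45,122,12)),("scene",S(288,549),(90,122,12))]
for F in (Bt,Bs,Bt+Bs):
    b,r=fit(F,(480,-200,0)); print(b.round(1),np.degrees(b[2]),r.round(1).tolist())
T=lambda a,b:d(155,170,5,a,b);S=lambda a,c:d(245,180,800/140,a,c)
Ct=[("top",T(78,237),(110,55,12)),("top",T(284,252),(110,-55,12)),("top",T(256,532),(-40,-55,6)),("top",T(48,518),(-40,55,6))]
Cs=[("scene",S(391,441),(110,-55,12)),("scene",S(502,595),(110,55,12)),("scene",S(749,468),(-40,55,12)),("scene",S(628,320),(-40,-55,12))]
for F in (Ct,Cs,Ct+Cs):
    t,r=fit(F,(480,200,0)); print(t.round(1),np.degrees(t[2]),r.round(1).tolist())
# packs
L=[([(518,66),(604,74),(600,133),(513,128)],[(106,258),(147,320),(100,345),(58,280)]),
([(584,348),(666,364),(655,424),(571,402)],[(310,97),(345,154),(297,173),(264,103)]),
([(542,516),(622,490),(639,544),(560,571)],[(412,57),(478,93),(450,128),(381,92)])]
packs=[]
for i,(a,c) in enumerate(L):
    ft=[("top",T(*x),q) for x,q in zip(a,[(-23,14,28),(23,14,28),(23,-14,20),(-23,-14,20)])]
    p0=onz("top",*T(*np.mean(a,0)),28)
    p,r=fit(ft,(p0[0],p0[1],-np.pi/2))
    cand=[(-23,14,28),(23,14,28),(23,-14,28),(-23,-14,28)]
    fs=[]
    for x in c:
        u=S(*x); e=[np.linalg.norm(proj("scene",P(p,q))-u) for q in cand]; fs.append(("scene",u,cand[int(np.argmin(e))]))
    ps,rs=fit(fs,p); pj,rj=fit(ft+fs,p); packs.append(pj)
    print(i,p.round(2),ps.round(2),pj.round(2),np.abs(rj).max())
np.savez("poses.npz",b=b,t=t,p=np.array(packs))
im=get_image("scene")
pts=[proj("scene",P(b,q)) for q in [(90,122,12),(90,-122,12),(-45,-122,12),(-45,122,12)]+[(0,38*k,12) for k in range(-2,3)]+[(-48,0,47),(-62,0,47)]]
crop("scene",210,125,90,80,"sb2.png",im,pts)
im=get_image("top")
pts=[proj("top",P(b,q)) for q in [(-45,-122,12),(-45,122,12)]+[(0,38*k,12) for k in range(-2,3)]+[(-48,0,47),(-62,0,47),(70,105,47),(70,-105,47)]]
crop("top",305,195,120,85,"tb2.png",im,pts)
```

```text
[ 5.194e+02 -2.404e+02 -2.000e-01] -9.05334509673126 [[0.0, 0.2], [-0.6, 0.1], [0.4, -0.2], [-0.2, -0.5], [0.3, 0.3], [0.2, 0.1]]
[ 5.184e+02 -2.381e+02 -2.000e-01] -9.162290117959623 [[-0.7, -1.0], [0.1, -0.3], [0.8, 0.2], [-0.2, 0.8]]
[ 5.190e+02 -2.399e+02 -2.000e-01] -9.031005969735554 [[-0.2, 0.3], [-0.8, 0.3], [0.2, -0.1], [-0.4, -0.4], [0.1, 0.4], [-0.0, 0.3], [-1.2, -1.1], [-0.4, -0.5], [0.3, -0.1], [-0.5, 0.6]]
[ 4.880e+02  2.219e+02 -1.000e-01] -5.198772795462342 [[-0.1, -0.5], [0.1, -0.5], [0.3, 0.6], [-0.3, 0.3]]
[ 4.901e+02  2.260e+02 -1.000e-01] -5.595463802336914 [[-0.8, -0.7], [0.5, 0.5], [0.4, 0.3], [-0.1, -0.2]]
[ 4.887e+02  2.235e+02 -1.000e-01] -5.346079178469411 [[-0.6, -0.8], [-0.4, -0.7], [-0.4, 0.4], [-0.9, 0.0], [-1.0, -1.4], [0.5, -0.3], [0.2, -0.6], [-0.4, -1.0]]
0 [668.22  10.64  -1.67] [669.63  14.9   -1.68] [668.62  12.14  -1.67] 1.2343748172538938
1 [516.27 -18.53  -1.81] [515.57 -16.18  -1.82] [515.88 -17.7   -1.81] 0.9163692456524757
2 [441.57  -2.69  -1.27] [442.02   1.67  -1.25] [441.46  -1.28  -1.26] 1.2363558812081692
```

View pics/sb2.png

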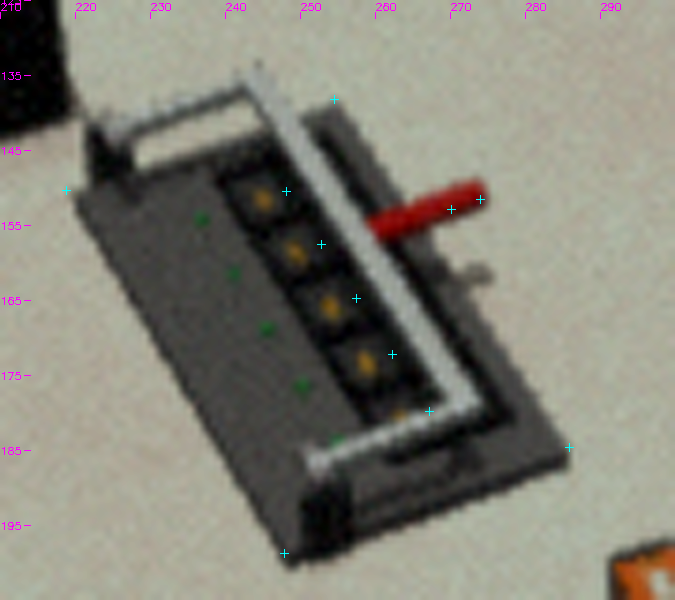

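View pics/tb2.png

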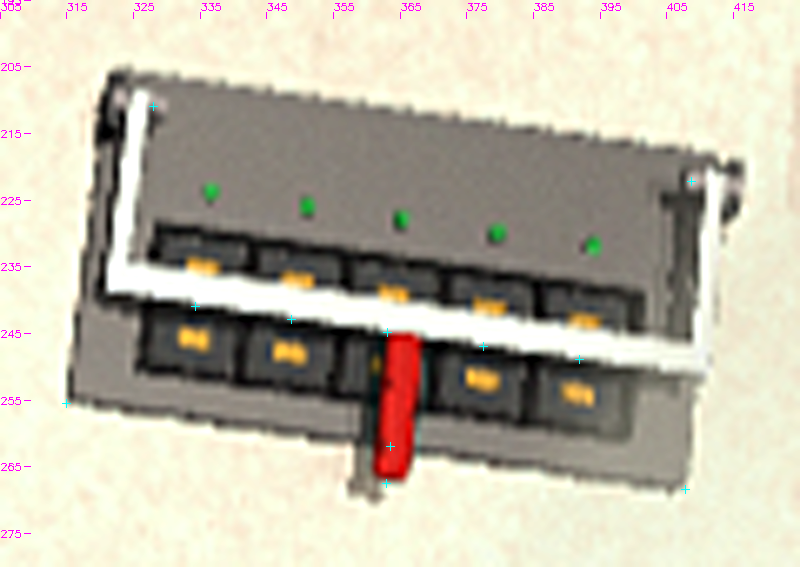

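```bash
cat >> fit.py <<'E'
def plan(xy,z,yaw=None,rows=8,st=None):
    """suggest: turn then shift in tool axes (cm)"""
    s=st or read_state(); R=s['orientation']; p=s['ee_pos']
    cy=np.degrees(np.arctan2(R[1,0],R[0,0]))
    print("now",p.round(1),"yaw",round(cy,2),"t",round(s['time_s'],2),"gap",round(s['finger_gap'],1),"F",s['ft_force'].round(1))
    if yaw is None: yaw=cy
    dy=(yaw-cy+180)%360-180
    a=np.radians(yaw); X=np.array([np.cos(a),np.sin(a),0]);Y=np.array([np.sin(a),-np.cos(a),0])
    dd=np.array([xy[0],xy[1],z])-p
    print("turn rad total",round(-np.radians(dy),4)," shift after turn cm",np.round([dd@X/10,dd@Y/10,-dd[2]/10],2))
def loadp(): 
    z=np.load("poses.npz"); return z['b'],z['t'],z['p']
E
python3 - <<'E'
from fit import *
b,t,p=loadp()
T=lambda a,c:d(305,195,800/120,a,c); S=lambda a,c:d(210,125,7.5,a,c)
q,e=tri(S(485,193),T(393,474)); print(q,e)
dx=q[:2]-b[:2];c,s=np.cos(b[2]),np.sin(b[2]); print("blk",c*dx[0]+s*dx[1],-s*dx[0]+c*dx[1])
g=P(b,(-48,0,47)); print(g); plan(g[:2],47+54+60,np.degrees(b[2]))
E
```

```text
[ 458.48956271 -229.98293134   52.36029586] 5.921302443583526
blk -61.32291311624484 0.24677954439875727
[ 471.60858215 -232.31793519   47.        ]
now [ 258.9 -596.   303.6] yaw 23.48 t 0.35 gap 85.7 F [ 0.2 -0.   0.2]
turn rad total 0.5675  shift after turn cm [ 15.3  -39.26  14.26]
```

Call:
carry_out([
  [0,0,0],
  [0,0,0],
  [0,0,0],
  [0,0,0],
  [2,-4.9,0],
  [2,-4.9,0],
  [2,-4.9,0],
  [2,-4.9,0],
], fingers=[8,8,8,8,8,8,8,8], turn=[0.142,0.142,0.142,0.142,0,0,0,0])

```text
time_s: 1.15
ee_pos: [363.6, -423.6, 304.1]
orientation: [[0.987, -0.158, 0.001], [-0.158, -0.987, -0.0], [0.001, 0.0, -1.0]]
ft_force: [1.1, 0.2, -0.3]
finger_gap: 79.9
```

Call:
carry_out([
  [2,-4.9,0],
  [2,-4.9,0],
  [2,-4.9,0],
  [1.3,-4.9,0],
  [0,0,2.5],
  [0,0,2.5],
  [0,0,2.5],
  [0,0,2.5],
], fingers=[5,5,5,5,5,5,5,5], turn=[0,0,0,0,0,0,0,0], squeeze=20)

```text
time_s: 1.95
ee_pos: [461.1, -251.2, 203.3]
orientation: [[0.988, -0.157, 0.001], [-0.157, -0.988, -0.0], [0.001, 0.0, -1.0]]
ft_force: [-0.3, 0.2, 0.0]
finger_gap: 49.9
```

Run:
```python
from fit import *
b,t,p=loadp(); g=P(b,(-48,0,47)); plan(g[:2],103,np.degrees(b[2]))
im=get_image("top"); crop("top",280,150,160,120,"a1.png",im); im=get_image("scene"); crop("scene",190,80,160,120,"a2.png",im)
```

```text
now [ 461.1 -251.2  203.3] yaw -9.04 t 1.95 gap 49.9 F [-0.3  0.2  0. ]
turn rad total -0.0001  shift after turn cm [ 0.74 -2.03 10.03]
```

View pics/a1.png

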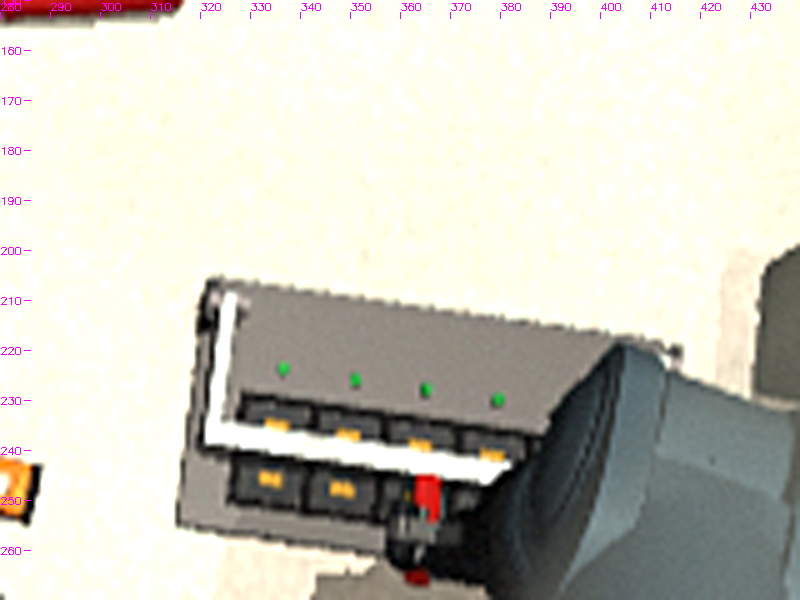

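View pics/a2.png

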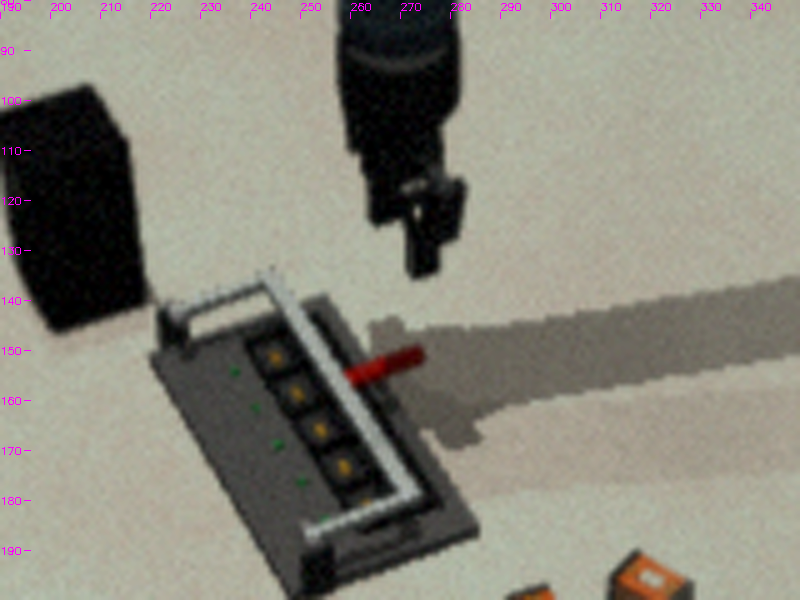

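Call:
carry_out([
  [0.4,-1,0],
  [0.3,-1,0],
  [0,0,2],
  [0,0,2],
  [0,0,2],
  [0,0,2],
  [0,0,2],
  [0,0,0],
], fingers=[5,5,5,5,5,5,5,5], turn=[0,0,0,0,0,0,0,0])

```text
time_s: 2.85
ee_pos: [470.9, -231.0, 103.0]
orientation: [[0.988, -0.156, -0.002], [-0.156, -0.988, 0.002], [-0.002, -0.001, -1.0]]
ft_force: [-0.8, 0.9, 0.8]
finger_gap: 49.8
```

Run:
```python
from fit import *
b,t,p=loadp(); g=P(b,(-48,0,47)); plan(g[:2],103,np.degrees(b[2]))
s=read_state(); G=s['ee_pos']+54*s['orientation'][:,2]; print(G,proj("scene",G),proj("top",G))
im=get_image("scene"); crop("scene",220,110,80,60,"a4.png",im,[proj("scene",G)])
```

```text
now [ 470.9 -231.   103. ] yaw -8.97 t 2.85 gap 49.8 F [-0.8  0.9  0.8]
turn rad total 0.0011  shift after turn cm [0.09 0.12 0.  ]
[ 470.78040959 -230.93868139   49.00845258] [270.18831048 152.15385538] [362.61562845 261.74587013]
```

View pics/a4.png

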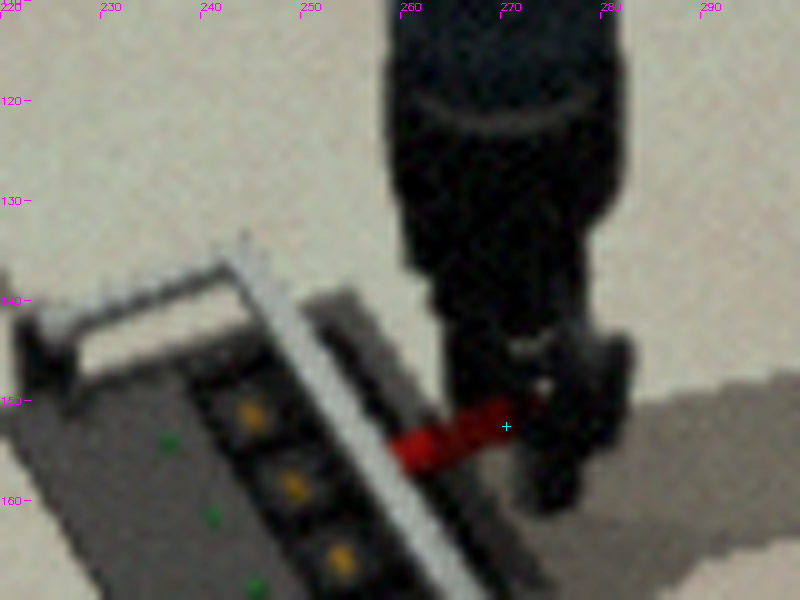

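Call:
carry_out([
  [0,0,0],
  [0,0,0],
  [0,0,0],
  [0,0,0],
  [0,0,0],
  [0,0,0],
  [0,0,0],
  [0,0,0],
], fingers=[3,2,1,1,1,1,1,1], turn=[0,0,0,0,0,0,0,0], squeeze=25)

```text
time_s: 3.7
ee_pos: [472.8, -230.4, 105.0]
orientation: [[0.988, -0.156, 0.003], [-0.156, -0.988, 0.002], [0.003, -0.003, -1.0]]
ft_force: [1.8, 5.2, 1.0]
finger_gap: 13.3
```

Run:
```python
from fit import *
b,t,p=loadp(); 
s=read_state(); print(s['finger_gap'],s['ft_force'],s['ee_pos'])
# arc increments, radius 118, in tool x (block x) and tool z(-up), cm; start th0
th=np.linspace(0.05,1.8,17); x=11.8*(-np.cos(th)); z=11.8*np.sin(th)
for i in range(16): print(round(x[i+1]-x[i],2), round(-(z[i+1]-z[i]),2))
```

```text
13.280709452147114 [1.82074626 5.22475925 1.02845672] [ 472.80275862 -230.43892562  104.95606446]
0.13 -1.28
0.27 -1.26
0.41 -1.22
0.54 -1.17
0.67 -1.1
0.78 -1.03
0.89 -0.93
0.99 -0.83
1.07 -0.72
1.14 -0.6
1.2 -0.47
1.25 -0.34
1.27 -0.2
1.29 -0.06
1.29 0.08
1.27 0.22
```

Call:
carry_out([
  [0.13,0,-1.28],
  [0.27,0,-1.26],
  [0.41,0,-1.22],
  [0.54,0,-1.17],
  [0.67,0,-1.1],
  [0.78,0,-1.03],
  [0.89,0,-0.93],
  [0.99,0,-0.83],
], fingers=[1,1,1,1,1,1,1,1], turn=[0,0,0,0,0,0,0,0])

```text
time_s: 4.5
ee_pos: [513.9, -237.3, 190.7]
orientation: [[0.988, -0.157, -0.01], [-0.157, -0.988, 0.006], [-0.011, -0.004, -1.0]]
ft_force: [-4.2, 5.5, -2.5]
finger_gap: 13.2
```

Call:
carry_out([
  [1.07,0,-0.72],
  [1.14,0,-0.6],
  [1.2,0,-0.47],
  [1.25,0,-0.34],
  [1.27,0,-0.2],
  [1.29,0,-0.06],
  [1.29,0,0.08],
  [1.27,0,0.22],
], fingers=[1,1,1,1,1,1,1,1], turn=[0,0,0,0,0,0,0,0])

```text
time_s: 5.3
ee_pos: [613.1, -253.5, 214.3]
orientation: [[0.988, -0.156, -0.004], [-0.156, -0.988, 0.003], [-0.005, -0.002, -1.0]]
ft_force: [-2.7, 4.9, 4.9]
finger_gap: 13.4
```

Run:
```python
from fit import *
s=read_state(); print(s['finger_gap'],s['ft_force'],s['ee_pos'])
im=get_image("scene"); crop("scene",190,90,120,90,"a5.png",im)
```

```text
13.355162101624252 [-2.70555046  4.91218602  4.90653831] [ 613.11397045 -253.45560699  214.32055511]
```

View pics/a5.png

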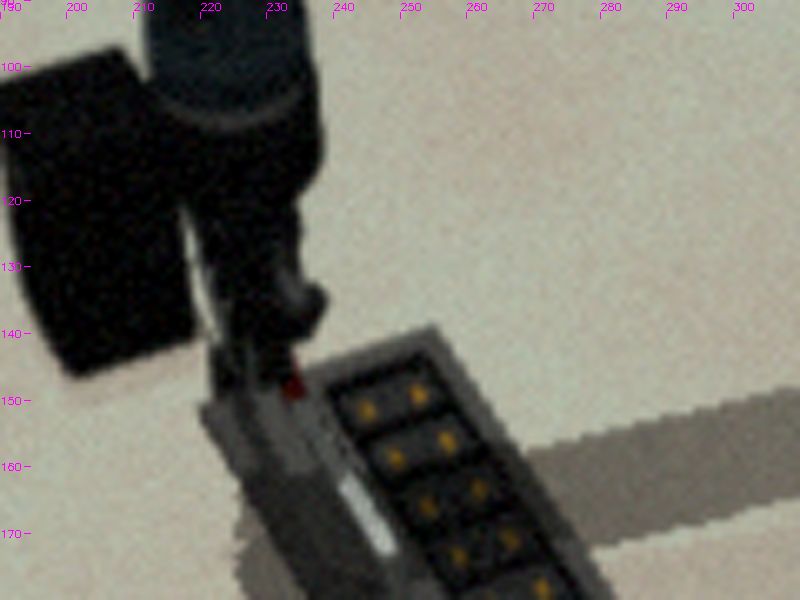

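Call:
carry_out([
  [0,0,0],
  [0,0,0],
  [0,0,0],
  [0,0,-2.5],
  [0,0,-4],
  [0,0,-4],
  [0,0,-1],
  [0,0,0],
], fingers=[4,4,4,4,4,4,4,4], turn=[0,0,0,0,0,0,0,0])

```text
time_s: 6.15
ee_pos: [614.7, -256.7, 331.5]
orientation: [[0.987, -0.159, 0.006], [-0.159, -0.987, -0.003], [0.006, 0.002, -1.0]]
ft_force: [0.6, 0.6, -1.0]
finger_gap: 40.0
```

Run:
```python
from fit import *
b,t,p=loadp(); print(t)
g=P(t,(26,0,124)); plan(g[:2],124+54+60,np.degrees(t[2]))
```

```text
[ 4.88684525e+02  2.23499952e+02 -9.33066837e-02]
now [ 614.7 -256.7  331.5] yaw -9.13 t 6.15 gap 40.0 F [ 0.6  0.6 -1. ]
turn rad total -0.066  shift after turn cm [-14.42 -46.64   9.35]
```

Call:
carry_out([
  [0,0,0],
  [-1.4,-4.6,0],
  [-1.4,-4.6,0],
  [-1.4,-4.6,0],
  [-1.4,-4.6,0],
  [-1.4,-4.6,0],
  [-1.4,-4.6,0],
  [-1.4,-4.6,0],
], fingers=[4,4,4,4,4,4,4,4], turn=[-0.066,0,0,0,0,0,0,0])

```text
time_s: 6.95
ee_pos: [543.9, 75.2, 325.5]
orientation: [[0.996, -0.093, -0.004], [-0.093, -0.996, -0.001], [-0.004, 0.001, -1.0]]
ft_force: [0.5, -0.7, -0.1]
finger_gap: 40.0
```

Call:
carry_out([
  [-1.4,-4.6,0],
  [-1.4,-4.6,0],
  [-1.4,-4.6,0],
  [0,0,3],
  [0,0,3],
  [0,0,3],
  [0,0,0],
  [0,0,0],
], fingers=[4,4,4,4,4,4,4,4], turn=[0,0,0,0,0,0,0,0])

```text
time_s: 7.75
ee_pos: [515.7, 214.7, 236.4]
orientation: [[0.996, -0.092, -0.004], [-0.092, -0.996, -0.001], [-0.004, 0.002, -1.0]]
ft_force: [0.3, 0.2, 0.1]
finger_gap: 40.2
```

Run:
```python
from fit import *
b,t,p=loadp(); print(t)
g=P(t,(26,0,124)); plan(g[:2],124+54,np.degrees(t[2]))
im=get_image("scene"); crop("scene",300,160,120,90,"b1.png",im,[proj("scene",g)])
im=get_image("top"); crop("top",140,190,120,90,"b2.png",im,[proj("top",g)])
im=get_image("top"); crop("top",290,170,140,105,"b3.png",im)
```

```text
[ 4.88684525e+02  2.23499952e+02 -9.33066837e-02]
now [515.7 214.7 236.4] yaw -5.3 t 7.75 gap 40.2 F [0.3 0.2 0.1]
turn rad total 0.0008  shift after turn cm [-0.17 -0.63  5.84]
```

View pics/b1.png

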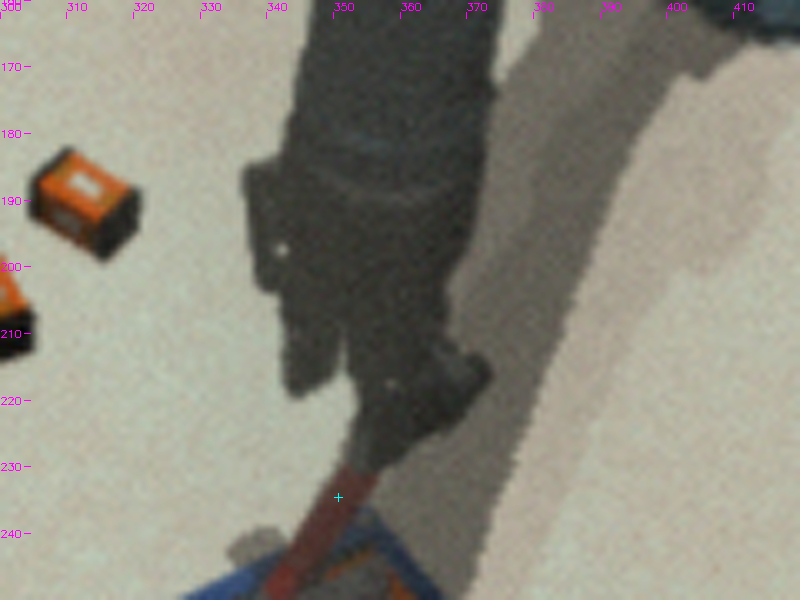

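View pics/b2.png

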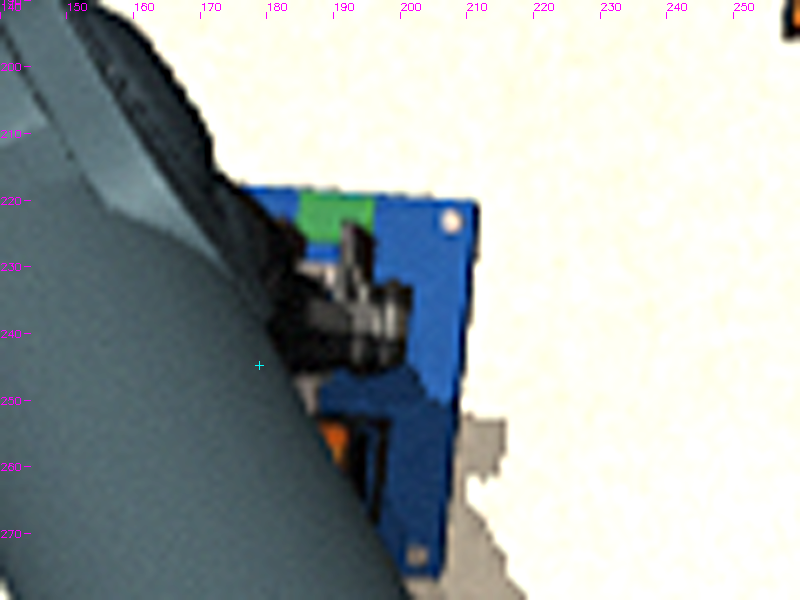

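View pics/b3.png

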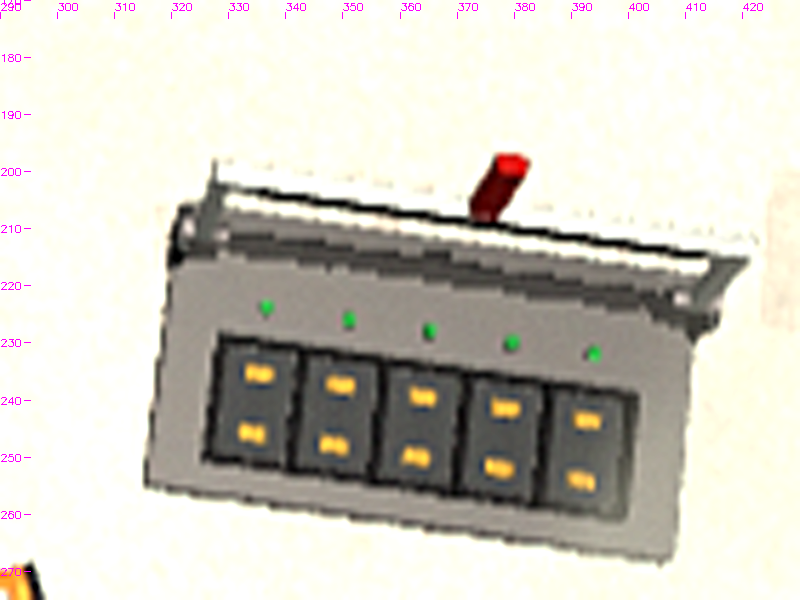

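Run:
```python
from fit import *
b,t,p=loadp()
T=lambda a,c:d(155,170,5,a,c);S=lambda a,c:d(245,180,800/140,a,c)
q,e=tri(S(622,292),T(113,383)); print(q,e, P(t,(17.5,0,139)))
for u in (T(113,383),): print(onz("top",*u,139), onz("scene",*S(622,292),139))
# refine block w/ open view
T=lambda a,c:d(290,170,800/140,a,c)
F=[]
for k,(u1,u2) in enumerate(zip([(259,373),(340,385),(423,396),(505,407),(587,419)],[(251,433),(333,445),(416,456),(499,467),(580,480)])):
    F.append(((u1[0]+u2[0])/2,(u1[1]+u2[1])/2)); 
ft=[("top",T(*u),(0,76-38*k,12.5)) for k,u in enumerate(F)]
ft+= [("top",T(216,332),(30,97,18)),("top",T(638,392),(30,-97,18)),("top",T(627,521),(-30,-97,18)),("top",T(203,463),(-30,97,18))]
bb,r=fit(ft,b); print(bb,np.degrees(bb[2]),r.round(1).tolist(),b)
```

```text
[507.69957183 222.48311743 135.86405125] 2.5230756990615784 [506.10840163 221.86945357 139.        ]
[508.22437507 220.96770896 139.        ] [508.55127567 224.92638671 139.        ]
[ 5.19250226e+02 -2.40596002e+02 -1.57320287e-01] -9.013788454597755 [[-0.0, 0.2], [0.1, 0.1], [-0.1, 0.2], [-0.1, 0.2], [-0.0, 0.1], [0.4, 0.0], [-0.1, -0.3], [-0.2, -0.2], [-0.0, -0.3]] [ 5.19013552e+02 -2.39852444e+02 -1.57620789e-01]
```

Call:
carry_out([
  [0,-0.6,0],
  [0,0,2],
  [0,0,2],
  [0,0,1.8],
  [0,0,0],
  [0,0,0],
  [0,0,0],
  [0,0,0],
], fingers=[4,4,4,4,4,2,1,1], turn=[0,0,0,0,0,0,0,0])

```text
time_s: 8.7
ee_pos: [518.3, 222.8, 181.7]
orientation: [[0.996, -0.092, 0.003], [-0.092, -0.996, 0.002], [0.003, -0.002, -1.0]]
ft_force: [-0.8, 2.4, 0.8]
finger_gap: 13.7
```

Call:
carry_out([
  [0,0,0],
  [0,0,0],
  [0,0,0],
  [0,0,0],
  [0,0,0],
  [0,0,0],
  [0,0,0],
  [0,0,0],
], fingers=[1,1,1,1,1,1,1,1], turn=[0,0,0,0,0,0,0,0])

```text
time_s: 9.5
ee_pos: [518.3, 222.7, 181.7]
orientation: [[0.996, -0.092, 0.003], [-0.092, -0.996, 0.002], [0.003, -0.002, -1.0]]
ft_force: [-0.1, 2.1, 6.4]
finger_gap: 13.5
```

Run:
```python
from fit import *
b,t,p=loadp()
s=read_state(); print(s['finger_gap'],s['ft_force'],s['ee_pos'])
g=s['ee_pos']+[0,0,-54]; c,sn=np.cos(t[2]),np.sin(t[2]); dx=g[:2]-t[:2]
gx,gy,gz=c*dx[0]+sn*dx[1],-sn*dx[0]+c*dx[1],g[2]; print(gx,gy,gz)
R=np.hypot(70-gx,gz-48); f0=np.arctan2(gz-48,70-gx); print(R,f0)
th=np.linspace(f0,np.pi/3+1.6,17); x=-R*np.cos(th)/10; z=R*np.sin(th)/10
print([[round(x[i+1]-x[i],2),0,round(-(z[i+1]-z[i]),2)] for i in range(16)])
```

```text
13.546635494744436 [-0.07341758  2.06498043  6.42330414] [518.27290424 222.73941889 181.68277207]
29.5305322588312 1.9995642077414006 127.68277207168126
89.37069980861182 1.1008627979548835
[[np.float64(0.79), 0, np.float64(-0.35)], [np.float64(0.82), 0, np.float64(-0.28)], [np.float64(0.84), 0, np.float64(-0.2)], [np.float64(0.86), 0, np.float64(-0.11)], [np.float64(0.86), 0, np.float64(-0.03)], [np.float64(0.86), 0, np.float64(0.05)], [np.float64(0.85), 0, np.float64(0.14)], [np.float64(0.84), 0, np.float64(0.22)], [np.float64(0.81), 0, np.float64(0.3)], [np.float64(0.78), 0, np.float64(0.37)], [np.float64(0.74), 0, np.float64(0.45)], [np.float64(0.69), 0, np.float64(0.52)], [np.float64(0.64), 0, np.float64(0.58)], [np.float64(0.58), 0, np.float64(0.64)], [np.float64(0.52), 0, np.float64(0.69)], [np.float64(0.45), 0, np.float64(0.74)]]
```

Call:
carry_out([
  [0.79,0,-0.35],
  [0.82,0,-0.28],
  [0.84,0,-0.2],
  [0.86,0,-0.11],
  [0.86,0,-0.03],
  [0.86,0,0.05],
  [0.85,0,0.14],
  [0.84,0,0.22],
], fingers=[1,1,1,1,1,1,1,1], turn=[0,0,0,0,0,0,0,0])

```text
time_s: 10.3
ee_pos: [582.6, 216.9, 186.2]
orientation: [[0.996, -0.091, -0.004], [-0.091, -0.996, 0.001], [-0.004, -0.001, -1.0]]
ft_force: [-3.4, 2.7, 6.3]
finger_gap: 13.5
```

Call:
carry_out([
  [0.81,0,0.3],
  [0.78,0,0.37],
  [0.74,0,0.45],
  [0.69,0,0.52],
  [0.64,0,0.58],
  [0.58,0,0.64],
  [0.52,0,0.69],
  [0.45,0,0.74],
], fingers=[1,1,1,1,1,1,1,1], turn=[0,0,0,0,0,0,0,0])

```text
time_s: 11.1
ee_pos: [637.9, 211.8, 143.9]
orientation: [[0.996, -0.092, 0.004], [-0.092, -0.996, 0.003], [0.004, -0.003, -1.0]]
ft_force: [2.2, 2.7, 6.2]
finger_gap: 13.8
```

Call:
carry_out([
  [0,0,0],
  [0,0,0],
  [0,0,0],
  [0,0,0],
  [0,0,0],
  [0,0,-4],
  [0,0,-4],
  [0,0,-4],
], fingers=[1,1,3,4,4,4,4,4], turn=[0,0,0,0,0,0,0,0])

```text
time_s: 11.9
ee_pos: [635.1, 209.3, 262.5]
orientation: [[0.996, -0.093, -0.003], [-0.093, -0.996, -0.002], [-0.003, 0.002, -1.0]]
ft_force: [1.1, -0.7, 0.2]
finger_gap: 39.9
```

Run:
```python
from fit import *
im=get_image("scene"); crop("scene",245,165,160,120,"c1.png",im)
im=get_image("top"); crop("top",140,160,160,120,"c2.png",im)
```

```text
(no output)
```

View pics/c1.png

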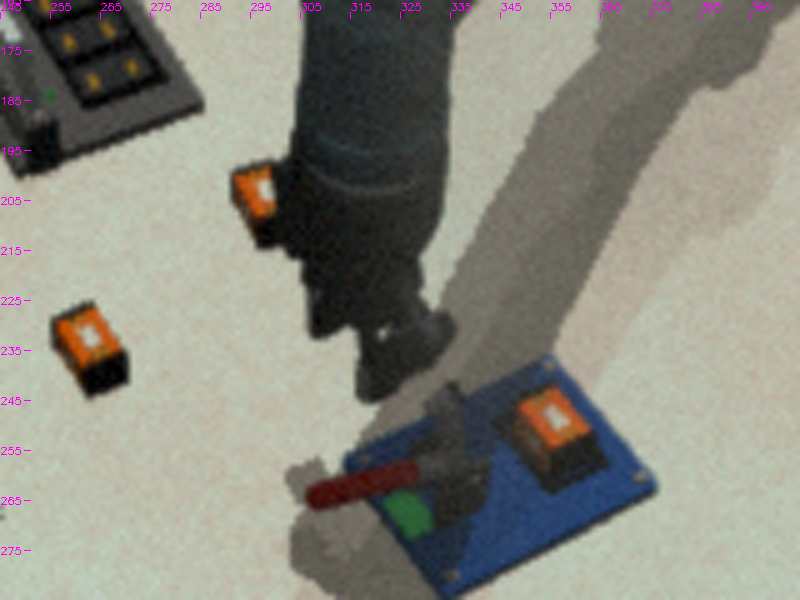

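View pics/c2.png

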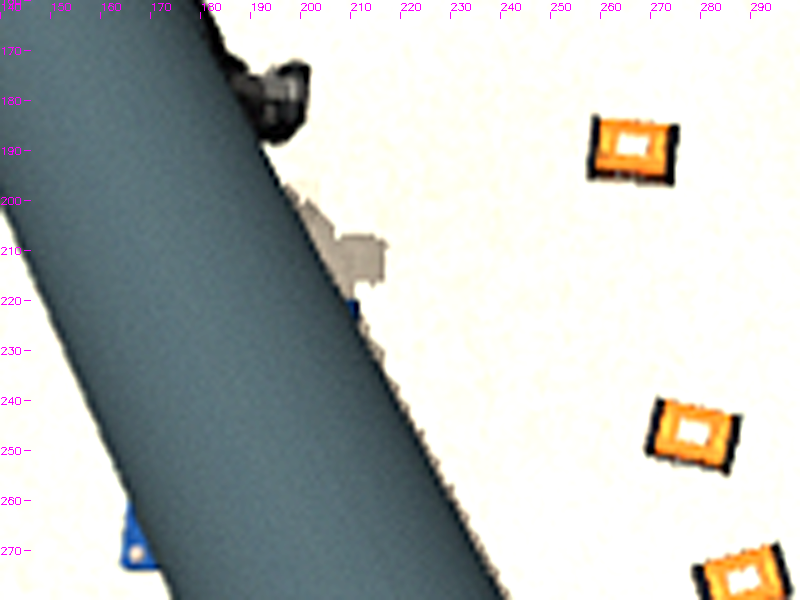

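Run:
```python
from fit import *
S=lambda a,c:d(245,165,5,a,c)
print(onz("scene",*S(552,421),40), onz("scene",*S(554,420),40))
t=np.array([489.5,225.4,np.radians(-5.25)]); b=np.array([518.8,-238.0,np.radians(-9.2)])
z=np.load("poses.npz"); np.savez("poses.npz",b=b,t=t,p=np.array([[669,14.5,-1.67],[516,-15.8,-1.815],[441.8,1.3,-1.26]]))
plan(t[:2],91)
```

```text
[490.71396893 226.96803976  40.        ] [489.31298513 227.10717359  40.        ]
now [639.3 211.3 270.1] yaw -5.33 t 12.0 gap 39.9 F [0.2 1.1 0.1]
turn rad total -0.0  shift after turn cm [-1.504e+01 -1.000e-02  1.791e+01]
```

Call:
carry_out([
  [-3.75,0,0],
  [-3.75,0,0],
  [-3.75,0,0],
  [-3.7,-0.1,0],
  [0,0,4],
  [0,0,4],
  [0,0,3],
  [0,0,0],
], fingers=[7,7,7,7,7,7,7,7], turn=[0,0,0,0,0,0,0,0])

```text
time_s: 12.8
ee_pos: [483.1, 222.3, 147.5]
orientation: [[0.996, -0.092, -0.011], [-0.092, -0.996, -0.006], [-0.011, 0.007, -1.0]]
ft_force: [-0.2, -0.6, 0.3]
finger_gap: 69.6
```

Run:
```python
from fit import *
plan((490,226),91)
im=get_image("scene"); crop("scene",300,170,120,90,"c3.png",im)
```

```text
now [483.1 222.3 147.5] yaw -5.29 t 12.8 gap 69.6 F [-0.2 -0.6  0.3]
turn rad total -0.0  shift after turn cm [ 0.66 -0.43  5.65]
```

View pics/c3.png

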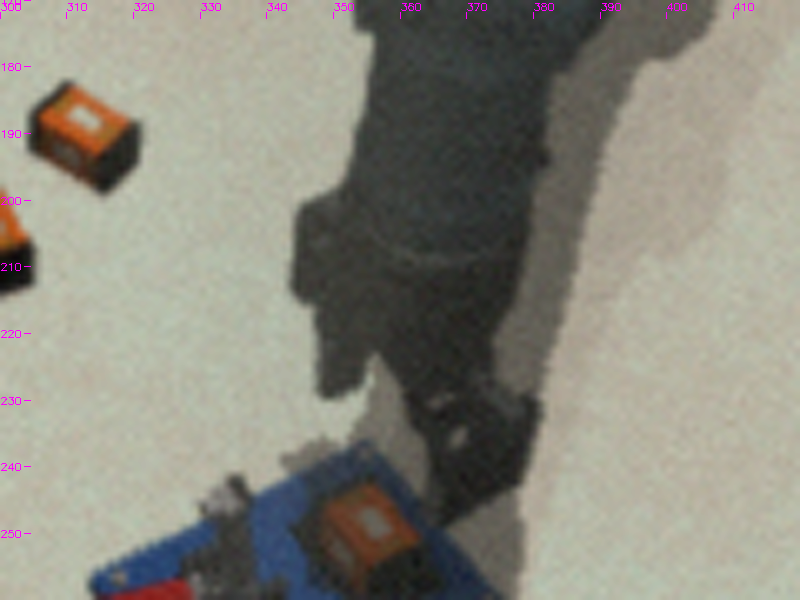

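Call:
carry_out([
  [0,-0.4,0],
  [0,0,0],
  [0,0,1],
  [0,0,1],
  [0,0,1],
  [0,0,0],
  [0,0,0],
  [0,0,0],
], fingers=[7,7,7,7,7,7,7,7], turn=[0,0,0,0,0,0,0,0])

```text
time_s: 13.65
ee_pos: [487.8, 229.3, 122.7]
orientation: [[0.996, -0.092, 0.0], [-0.092, -0.996, 0.0], [0.0, -0.0, -1.0]]
ft_force: [-0.1, 0.1, -0.7]
finger_gap: 70.1
```

Run:
```python
from fit import *
plan((490,226),91)
```

```text
now [487.8 229.3 122.7] yaw -5.28 t 13.65 gap 70.1 F [-0.1  0.1 -0.7]
turn rad total -0.0  shift after turn cm [0.25 0.31 3.17]
```

Call:
carry_out([
  [0.25,0.3,0],
  [0,0,0.8],
  [0,0,0.8],
  [0,0,0.8],
  [0,0,0.8],
  [0,0,0],
  [0,0,0],
  [0,0,0],
], fingers=[7,7,7,7,7,7,7,7], turn=[0,0,0,0,0,0,0,0])

```text
time_s: 14.45
ee_pos: [490.0, 226.2, 90.8]
orientation: [[0.996, -0.092, 0.0], [-0.092, -0.996, 0.0], [0.0, -0.0, -1.0]]
ft_force: [-0.0, 0.5, 0.2]
finger_gap: 69.6
```

Call:
carry_out([
  [0,0,0],
  [0,0,0],
  [0,0,0],
  [0,0,0],
  [0,0,0],
  [0,0,0],
  [0,0,0],
  [0,0,0],
], fingers=[5,4,4,4,4,4,4,4], turn=[0,0,0,0,0,0,0,0], squeeze=50)

```text
time_s: 15.25
ee_pos: [490.5, 226.4, 91.4]
orientation: [[0.996, -0.092, 0.001], [-0.092, -0.996, 0.001], [0.001, -0.001, -1.0]]
ft_force: [-0.5, -0.1, 5.2]
finger_gap: 44.8
```

Call:
carry_out([
  [0,0,-1],
  [0,0,-2],
  [0,0,-4],
  [0,0,-3],
  [0,0,0],
  [0,0,0],
  [0,0,0],
  [0,0,0],
], fingers=[4,4,4,4,4,4,4,4], turn=[0,0,0,0,0,0,0,0])

```text
time_s: 16.05
ee_pos: [488.5, 225.2, 188.7]
orientation: [[0.996, -0.092, -0.004], [-0.092, -0.996, -0.002], [-0.004, 0.002, -1.0]]
ft_force: [-0.1, -0.7, -1.0]
finger_gap: 45.0
```

Run:
```python
from fit import *
b,t,p=loadp(); 
plan(P(b,(0,-76,0))[:2],230,np.degrees(b[2])-90)
im=get_image("scene"); crop("scene",300,150,120,90,"c4.png",im)
```

```text
now [488.5 225.2 188.7] yaw -5.28 t 16.05 gap 45.0 F [-0.1 -0.7 -1. ]
turn rad total 1.6392  shift after turn cm [ 52.84 -10.4   -4.13]
```

View pics/c4.png

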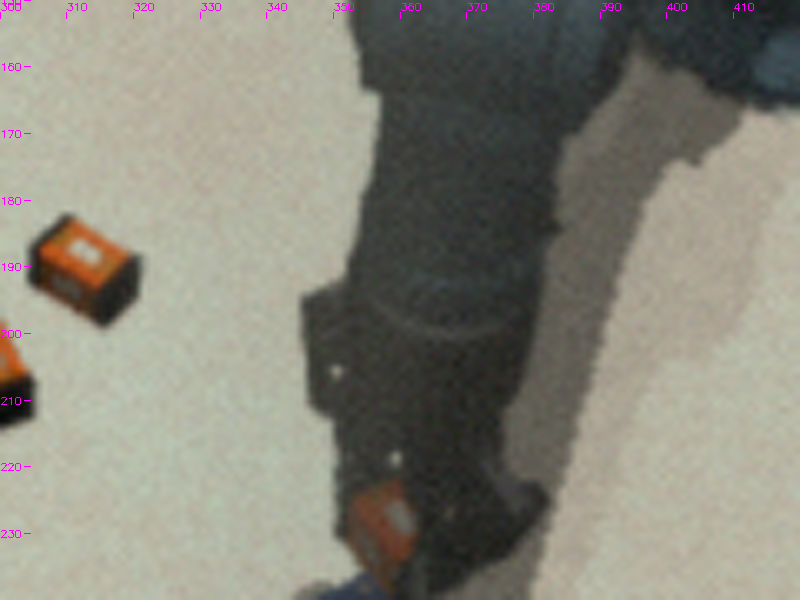

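Run:
```python
from fit import *
print(read_state()['q'].round(1))
b,t,p=loadp()
plan(P(b,(0,-76,0))[:2],190,np.degrees(b[2])+90)
```

```text
[  -9.    19.7  -23.2  111.4    9.8   51.  -132.5]
now [488.7 225.4 188.9] yaw -5.28 t 16.1 gap 45.0 F [-0.4  0.8 -1.7]
turn rad total -1.5023  shift after turn cm [-52.86  10.38  -0.11]
```

Call:
carry_out([
  [0,0,-0.5],
  [0,0,-0.5],
  [0,0,-0.5],
  [0,0,-0.5],
  [0,0,-0.5],
  [0,0,-0.5],
  [0,0,0],
  [0,0,0],
], fingers=[4,4,4,4,4,4,4,4], turn=[-0.145,-0.145,-0.145,-0.145,-0.145,-0.145,-0.145,-0.145])

```text
time_s: 16.9
ee_pos: [489.4, 225.8, 219.8]
orientation: [[0.477, 0.879, -0.002], [0.879, -0.477, -0.0], [-0.001, -0.001, -1.0]]
ft_force: [0.5, 0.4, -1.8]
finger_gap: 44.7
```

Call:
carry_out([
  [0,0,0],
  [0,0,0],
  [0,0,0],
  [-4,0.9,0],
  [-4,0.9,0],
  [-4,0.9,0],
  [-4,0.9,0],
  [-4,0.9,0],
], fingers=[4,4,4,4,4,4,4,4], turn=[-0.145,-0.145,-0.052,0,0,0,0,0])

```text
time_s: 17.7
ee_pos: [501.5, 19.7, 219.8]
orientation: [[0.16, 0.987, -0.002], [0.987, -0.16, 0.0], [-0.0, -0.002, -1.0]]
ft_force: [1.4, 0.3, -2.0]
finger_gap: 45.1
```

Call:
carry_out([
  [-4,0.9,0],
  [-4,0.9,0],
  [-4,0.9,0],
  [-4,0.9,0],
  [-4,0.9,0],
  [0,0,0],
  [0,0,0],
  [0,0,0],
], fingers=[4,4,4,4,4,4,4,4], turn=[0,0,0,0,0,0,0,0])

```text
time_s: 18.5
ee_pos: [514.3, -181.6, 219.9]
orientation: [[0.158, 0.987, -0.001], [0.987, -0.158, 0.002], [0.002, -0.002, -1.0]]
ft_force: [-0.2, 0.3, -1.3]
finger_gap: 44.7
```

Run:
```python
from fit import *
b,t,p=loadp()
plan(P(b,(0,-38,0))[:2],150,np.degrees(b[2])+90)
print(read_state()['q'].round(1))
```

```text
now [ 514.3 -181.6  219.9] yaw 80.88 t 18.5 gap 44.7 F [-0.2  0.3 -1.3]
turn rad total 0.0014  shift after turn cm [-9.3   1.34  6.99]
[ 39.   18.5 -27.5 109.2  10.3  54.8  -2.4]
```

Call:
carry_out([
  [-3.1,0.4,0],
  [-3.1,0.5,0],
  [-3.1,0.4,0],
  [0,0,3.5],
  [0,0,3.5],
  [0,0,0],
  [0,0,0],
  [0,0,0],
], fingers=[4,4,4,4,4,4,4,4], turn=[0,0,0,0,0,0,0,0])

```text
time_s: 19.3
ee_pos: [514.3, -276.2, 152.7]
orientation: [[0.158, 0.987, 0.003], [0.987, -0.158, -0.001], [-0.0, 0.003, -1.0]]
ft_force: [-0.4, -0.3, -1.0]
finger_gap: 45.0
```

Run:
```python
from fit import *
b,t,p=loadp()
plan(P(b,(0,-38,0))[:2],92,np.degrees(b[2])+90)
s=read_state(); c=s['ee_pos']+65.4*s['orientation'][:,2]
a=np.arctan2(s['orientation'][1,1],s['orientation'][0,1]) # pack axis dir (tool y)
pts=[P((c[0],c[1],a),(x,y,c[2]+z)) for x in(-23,23) for y in(-14,14) for z in (14,-14)]
bay=[P(b,(x,-38+y,16)) for x in(-26,26) for y in(-17,17)]
for n,w in (("scene",(200,110,80,60)),("top",(340,200,80,60))):
    im=get_image(n); crop(n,*w,"d_%s.png"%n,im,[proj(n,q) for q in pts+bay])
```

```text
now [ 514.3 -276.2  152.7] yaw 80.92 t 19.3 gap 45.0 F [-0.4 -0.3 -1. ]
turn rad total 0.002  shift after turn cm [ 0.04 -0.17  6.07]
```

View pics/d_scene.png

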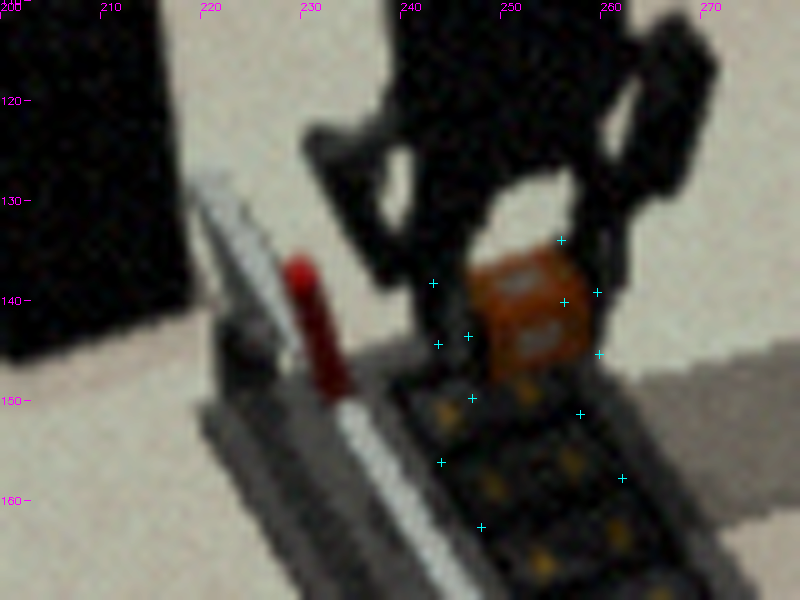

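View pics/d_top.png

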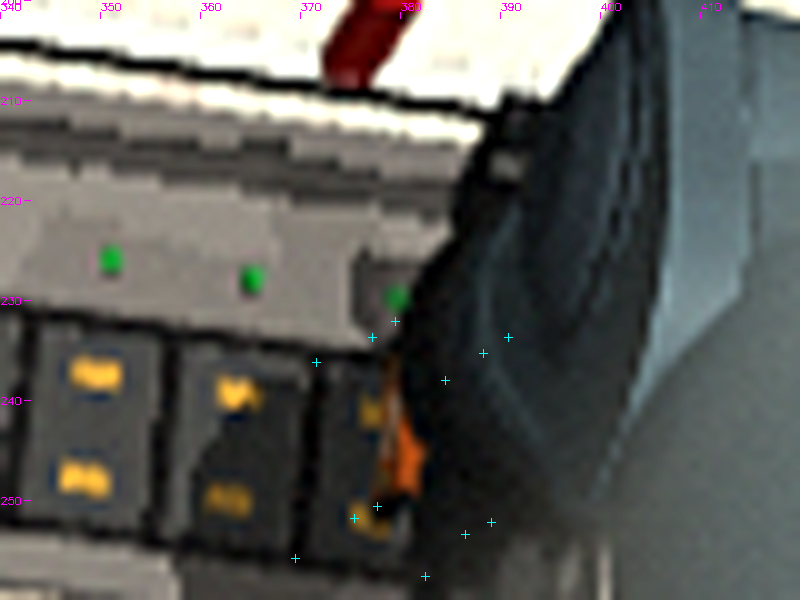

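Call:
carry_out([
  [0,-0.1,1],
  [0,0,1],
  [0,0,1],
  [0,0,1],
  [0,0,0.7],
  [0,0,0.6],
  [0,0,0],
  [0,0,0],
], fingers=[4,4,4,4,4,4,4,4], turn=[0,0,0,0,0,0,0,0])

```text
time_s: 20.2
ee_pos: [511.7, -276.9, 97.6]
orientation: [[0.16, 0.987, 0.0], [0.987, -0.16, 0.0], [0.0, 0.0, -1.0]]
ft_force: [0.3, -1.0, -1.0]
finger_gap: 44.6
```

Call:
carry_out([
  [0,0,0.2],
  [0,0,0.2],
  [0,0,0.2],
  [0,0,0.2],
  [0,0,0],
  [0,0,0],
  [0,0,0],
  [0,0,0],
], fingers=[4,4,4,4,4,4,4,4], turn=[0,0,0,0,0,0,0,0])

```text
time_s: 21.0
ee_pos: [511.8, -277.0, 91.4]
orientation: [[0.16, 0.987, -0.0], [0.987, -0.16, -0.001], [-0.001, -0.0, -1.0]]
ft_force: [-2.9, 1.4, 9.3]
finger_gap: 45.1
```

Call:
carry_out([
  [0,0,0],
  [0,0,0],
  [0,0,0],
  [0,0,0],
  [0,0,-4],
  [0,0,-4],
  [0,0,-4],
  [0,0,0],
], fingers=[4.8,5.2,6,6.5,6.5,6.5,6.5,6.5], turn=[0,0,0,0,0,0,0,0])

```text
time_s: 21.8
ee_pos: [515.7, -278.5, 216.3]
orientation: [[0.16, 0.987, 0.012], [0.987, -0.16, -0.006], [-0.004, 0.012, -1.0]]
ft_force: [1.2, 0.0, 0.2]
finger_gap: 64.9
```

Run:
```python
from fit import *
b,t,p=loadp()
plan(p[1,:2],140,np.degrees(p[1,2])+90); plan(p[1,:2],140,np.degrees(p[1,2])-90)
print(read_state()['q'].round(1))
im=get_image("scene"); crop("scene",200,110,100,75,"e1.png",im); crop("scene",245,165,120,90,"e2.png",im)
im=get_image("top"); crop("top",240,170,120,90,"e3.png",im)
```

```text
now [ 515.7 -278.5  216.3] yaw 80.78 t 21.8 gap 64.9 F [1.2 0.  0.2]
turn rad total 1.654  shift after turn cm [ -6.32 -25.5    7.63]
now [ 515.7 -278.5  216.3] yaw 80.78 t 21.8 gap 64.9 F [1.2 0.  0.2]
turn rad total -1.4876  shift after turn cm [ 6.32 25.5   7.63]
[ 44.9  22.2 -24.8 104.4  11.2  55.    6.2]
```

View pics/e1.png

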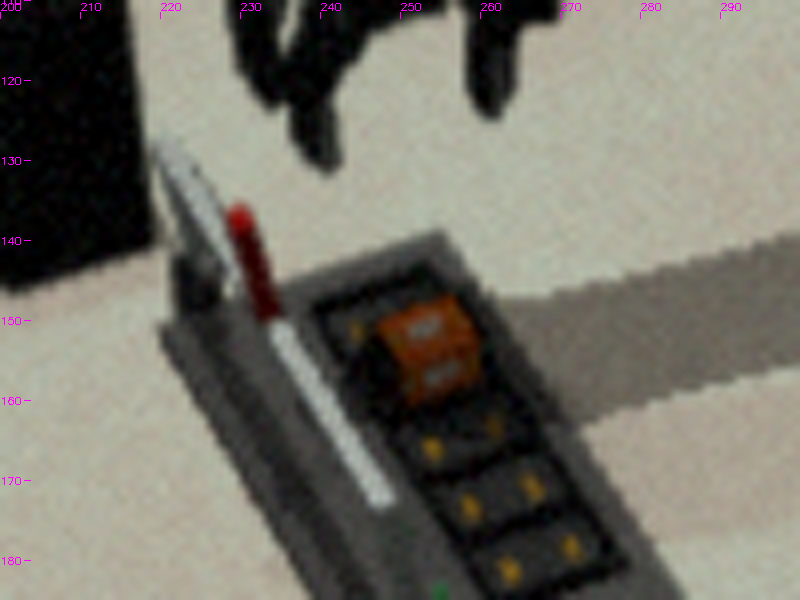

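View pics/e2.png

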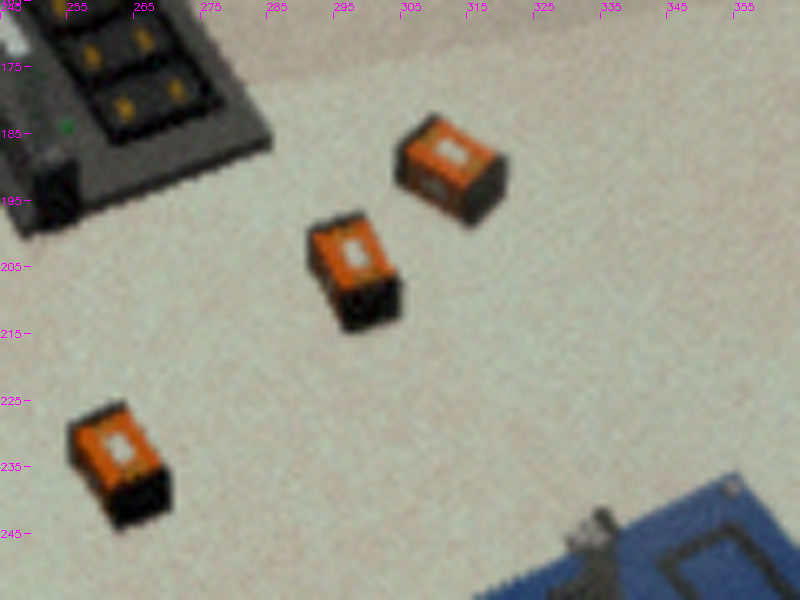

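View pics/e3.png

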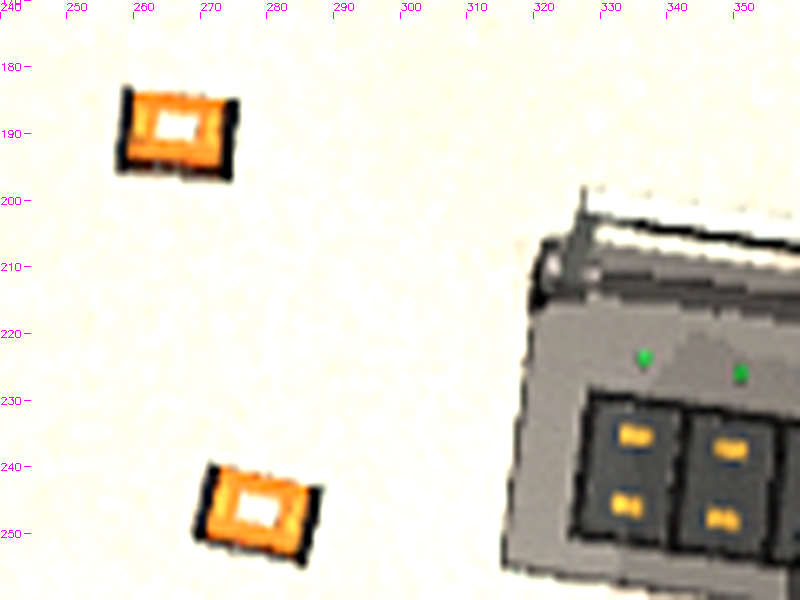

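Call:
carry_out([
  [0,0,0],
  [0,0,0],
  [0,0,0],
  [0,0,0],
  [0,0,0],
  [0,0,0],
  [0,0,0],
  [0,0,0],
], fingers=[7,7,7,7,7,7,7,7], turn=[-0.145,-0.145,-0.145,-0.145,-0.145,-0.145,-0.145,-0.145])

```text
time_s: 22.7
ee_pos: [510.1, -276.4, 207.2]
orientation: [[-0.844, 0.536, -0.004], [0.536, 0.844, 0.002], [0.004, 0.0, -1.0]]
ft_force: [-0.5, 0.1, 0.2]
finger_gap: 70.1
```

Call:
carry_out([
  [0,0,0],
  [0,0,0],
  [0,0,0],
  [1.2,5,0],
  [1.2,5,0],
  [1.2,5,0],
  [1.2,5,0],
  [1.2,5,0],
], fingers=[7,7,7,7,7,7,7,7], turn=[-0.145,-0.145,-0.038,0,0,0,0,0])

```text
time_s: 23.5
ee_pos: [511.9, -25.3, 207.8]
orientation: [[-0.97, 0.242, -0.003], [0.242, 0.97, 0.001], [0.004, -0.0, -1.0]]
ft_force: [1.1, -0.2, 0.5]
finger_gap: 69.8
```

Call:
carry_out([
  [0,0.5,0],
  [0,0,2],
  [0,0,2],
  [0,0,2],
  [0,0,1],
  [0,0,0],
  [0,0,0],
  [0,0,0],
], fingers=[7,7,7,7,7,7,7,7], turn=[0,0,0,0,0,0,0,0])

```text
time_s: 24.3
ee_pos: [515.5, -22.1, 140.5]
orientation: [[-0.97, 0.241, 0.002], [0.241, 0.97, -0.0], [-0.002, 0.0, -1.0]]
ft_force: [0.8, -0.2, -0.2]
finger_gap: 69.7
```

Run:
```python
from fit import *
b,t,p=loadp()
plan(p[1,:2],79.5,np.degrees(p[1,2])-90)
S=lambda a,c:d(245,165,800/120,a,c)
fs=[("scene",S(*u),q) for u,q in zip([(432,115),(507,157),(473,195),(396,155)],[(23,14,28),(23,-14,28),(-23,-14,28),(-23,14,28)])]
for p0 in ((445,-30,0.3),(445,-30,-1.2),(445,-30,1.8),(445,-30,-2.8)):
    q,r=fit(fs,p0); print(q,np.degrees(q[2]),np.abs(r).max())
im=get_image("scene"); crop("scene",245,150,120,90,"f2.png",im)
im=get_image("top"); crop("top",240,190,120,90,"f3.png",im)
```

```text
now [515.5 -22.1 140.5] yaw 166.03 t 24.3 gap 69.7 F [ 0.8 -0.2 -0.2]
turn rad total 0.0003  shift after turn cm [0.1  0.63 6.1 ]
[440.93170715 -38.235422     3.56255112] 204.11914360903288 3.2571401616678486
[440.93170681 -38.23542328  -2.72063384] -155.88083639345177 3.257142380720296
[440.93170647 -38.2354251    3.56255116] 204.119145922165 3.257141067205737
[440.9317069  -38.23542354  -2.72063415] -155.88085461010746 3.2571406604464244
```

View pics/f2.png

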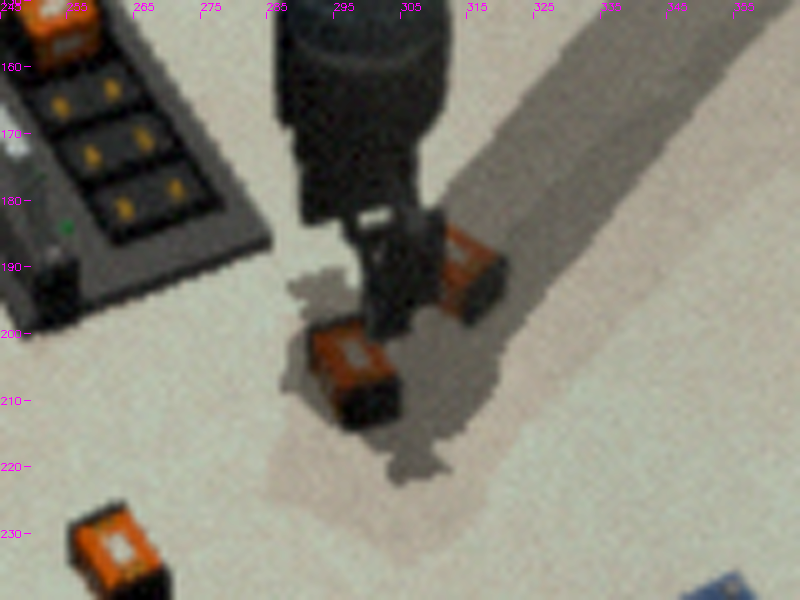

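View pics/f3.png

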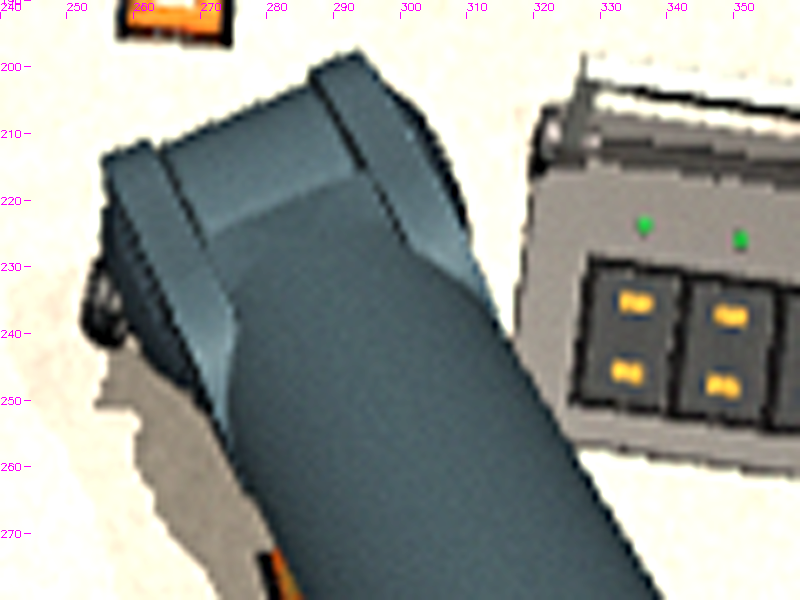

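Call:
carry_out([
  [0.1,0.6,0],
  [0,0,1.5],
  [0,0,1.5],
  [0,0,1.5],
  [0,0,1.5],
  [0,0,0],
  [0,0,0],
  [0,0,0],
], fingers=[7,7,7,7,7,7,7,7], turn=[0,0,0,0,0,0,0,0])

```text
time_s: 25.2
ee_pos: [515.7, -15.8, 79.9]
orientation: [[-0.97, 0.241, 0.001], [0.241, 0.97, 0.0], [-0.001, 0.0, -1.0]]
ft_force: [-0.2, 0.6, 0.2]
finger_gap: 69.9
```

Call:
carry_out([
  [0,0,0],
  [0,0,0],
  [0,0,0],
  [0,0,0],
  [0,0,0],
  [0,0,0],
  [0,0,0],
  [0,0,0],
], fingers=[5,4,4,4,4,4,4,4], turn=[0,0,0,0,0,0,0,0])

```text
time_s: 26.0
ee_pos: [516.3, -15.9, 80.7]
orientation: [[-0.97, 0.241, 0.002], [0.241, 0.97, -0.0], [-0.002, 0.0, -1.0]]
ft_force: [-1.0, 0.2, 5.9]
finger_gap: 44.9
```

Call:
carry_out([
  [0,0,-1],
  [0,0,-2],
  [0,0,-4],
  [0,0,-4],
  [0,0,0],
  [0,0,0],
  [0,0,0],
  [0,0,0],
], fingers=[4,4,4,4,4,4,4,4], turn=[0,0,0,0,0,0,0,0])

```text
time_s: 26.8
ee_pos: [513.8, -16.3, 188.0]
orientation: [[-0.97, 0.241, -0.004], [0.241, 0.97, 0.0], [0.004, -0.001, -1.0]]
ft_force: [0.2, -0.0, -1.3]
finger_gap: 45.1
```

Run:
```python
from fit import *
b,t,p=loadp()
plan(P(b,(0,0,0))[:2],150,np.degrees(b[2])+90)
im=get_image("scene"); crop("scene",245,130,120,90,"g2.png",im)
```

```text
now [513.8 -16.3 188. ] yaw 166.03 t 26.8 gap 45.1 F [ 0.2 -0.  -1.3]
turn rad total 1.4876  shift after turn cm [-21.81   4.04   3.8 ]
```

View pics/g2.png

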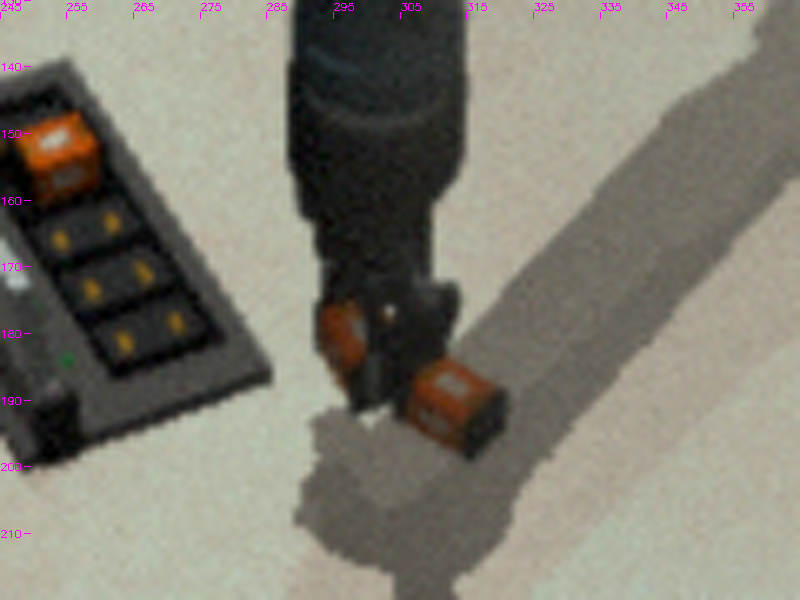

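Call:
carry_out([
  [0,0,-0.5],
  [0,0,-0.5],
  [0,0,-0.5],
  [0,0,-0.5],
  [0,0,0],
  [0,0,0],
  [0,0,0],
  [0,0,0],
], fingers=[4,4,4,4,4,4,4,4], turn=[0.145,0.145,0.145,0.145,0.145,0.145,0.145,0.145])

```text
time_s: 27.65
ee_pos: [514.5, -15.9, 208.5]
orientation: [[-0.161, 0.987, -0.002], [0.987, 0.161, 0.0], [0.001, -0.002, -1.0]]
ft_force: [-0.0, -0.1, -1.2]
finger_gap: 44.9
```

Call:
carry_out([
  [0,0,0],
  [0,0,0],
  [0,0,0],
  [-4.4,0.8,0],
  [-4.4,0.8,0],
  [-4.4,0.8,0],
  [-4.4,0.8,0],
  [-4.4,0.8,0],
], fingers=[4,4,4,4,4,4,4,4], turn=[0.145,0.145,0.038,0,0,0,0,0])

```text
time_s: 28.45
ee_pos: [518.7, -240.9, 208.3]
orientation: [[0.16, 0.987, -0.002], [0.987, -0.16, 0.001], [0.001, -0.002, -1.0]]
ft_force: [0.3, 0.5, -0.2]
finger_gap: 45.0
```

Call:
carry_out([
  [0,0,1.9],
  [0,0,1.9],
  [0,0,2],
  [0,0,0],
  [0,0,0],
  [0,0,0],
  [0,0,0],
  [0,0,0],
], fingers=[4,4,4,4,4,4,4,4], turn=[0,0,0,0,0,0,0,0])

```text
time_s: 29.25
ee_pos: [520.1, -239.8, 152.7]
orientation: [[0.16, 0.987, 0.002], [0.987, -0.16, -0.001], [-0.001, 0.002, -1.0]]
ft_force: [-0.1, 0.3, -0.9]
finger_gap: 45.2
```

Run:
```python
from fit import *
b,t,p=loadp()
plan(P(b,(0,0,0))[:2],98,np.degrees(b[2])+90)
s=read_state(); c=s['ee_pos']+66.7*s['orientation'][:,2]
a=np.arctan2(s['orientation'][1,1],s['orientation'][0,1])
pts=[P((c[0],c[1],a),(x,y,c[2]+z)) for x in(-23,23) for y in(-14,14) for z in (14,-14)]
im=get_image("scene"); crop("scene",210,110,80,60,"h1.png",im,[proj("scene",q) for q in pts])
```

```text
now [ 520.1 -239.8  152.7] yaw 80.79 t 29.25 gap 45.2 F [-0.1  0.3 -0.9]
turn rad total -0.0002  shift after turn cm [ 0.15 -0.16  5.47]
```

View pics/h1.png

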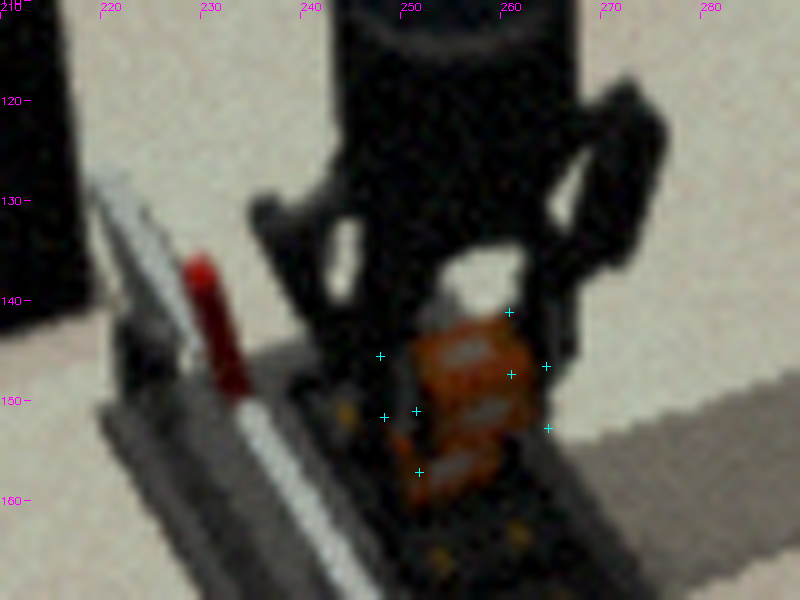

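Call:
carry_out([
  [0.15,-0.1,1],
  [0,0,1],
  [0,0,1],
  [0,0,1],
  [0,0,0.7],
  [0,0,0.5],
  [0,0,0],
  [0,0,0],
], fingers=[4,4,4,4,4,4,4,4], turn=[0,0,0,0,0,0,0,0])

```text
time_s: 30.1
ee_pos: [519.0, -238.0, 99.7]
orientation: [[0.16, 0.987, 0.0], [0.987, -0.16, 0.0], [0.0, 0.0, -1.0]]
ft_force: [-0.1, 0.0, -0.4]
finger_gap: 45.1
```

Call:
carry_out([
  [0,0,0.2],
  [0,0,0.2],
  [0,0,0.2],
  [0,0,0.2],
  [0,0,0],
  [0,0,0],
  [0,0,0],
  [0,0,0],
], fingers=[4,4,4,4,4,4,4,4], turn=[0,0,0,0,0,0,0,0])

```text
time_s: 30.9
ee_pos: [518.9, -238.0, 92.7]
orientation: [[0.16, 0.987, -0.0], [0.987, -0.16, -0.0], [-0.001, -0.0, -1.0]]
ft_force: [-3.0, 1.2, 5.7]
finger_gap: 45.1
```

Seated at the expected height. Releasing, then on to the far pack (669,14.5).

Call:
carry_out([
  [0,0,0],
  [0,0,0],
  [0,0,0],
  [0,0,0],
  [0,0,-4],
  [0,0,-4],
  [0,0,-4],
  [0,0,0],
], fingers=[4.8,5.2,6,6.5,6.5,6.5,6.5,6.5], turn=[0,0,0,0,0,0,0,0])

```text
time_s: 31.7
ee_pos: [523.0, -239.2, 218.3]
orientation: [[0.16, 0.987, 0.012], [0.987, -0.16, -0.006], [-0.004, 0.013, -1.0]]
ft_force: [0.6, -0.4, 0.3]
finger_gap: 65.2
```

Call:
carry_out([
  [0,0,0],
  [0,0,0],
  [0,0,0],
  [0,0,0],
  [0,0,0],
  [0,0,0],
  [0,0,0],
  [0,0,0],
], fingers=[7,7,7,7,7,7,7,7], turn=[-0.145,-0.145,-0.145,-0.145,-0.145,-0.145,-0.145,-0.145])

```text
time_s: 32.5
ee_pos: [518.3, -237.9, 210.9]
orientation: [[-0.844, 0.536, -0.001], [0.536, 0.844, 0.001], [0.001, -0.0, -1.0]]
ft_force: [-1.1, 0.1, 0.2]
finger_gap: 70.2
```

Run:
```python
from fit import *
b,t,p=loadp()
plan(p[0,:2],140,np.degrees(p[0,2])-90)
print(read_state()['q'].round(1))
im=get_image("scene"); crop("scene",200,130,160,120,"i1.png",im)
im=get_image("top"); crop("top",240,170,160,120,"i2.png",im)
```

```text
now [ 518.3 -237.9  210.9] yaw 147.58 t 32.5 gap 70.2 F [-1.1  0.1  0.2]
turn rad total -0.4666  shift after turn cm [-12.49  26.6    7.09]
[ 52.2  24.1 -38.1 105.8  17.6  56.2  64.1]
```

View pics/i1.png

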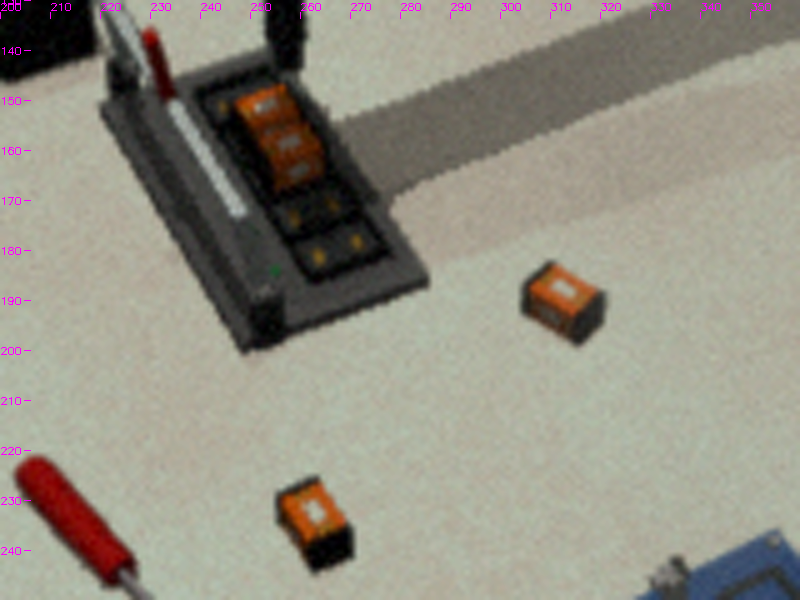

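View pics/i2.png

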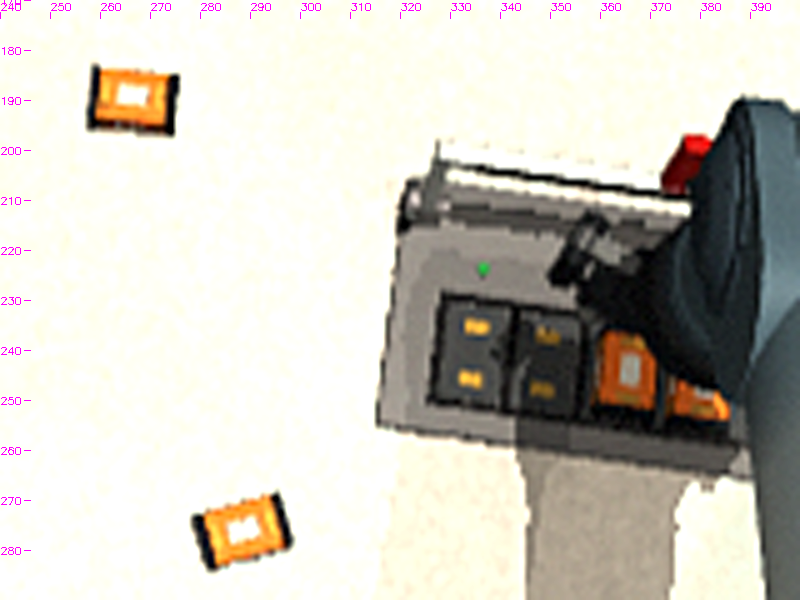

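Call:
carry_out([
  [0,0,-2],
  [0,0,-2],
  [0,0,-2],
  [0,0,0],
  [0,5,0],
  [0,5,0],
  [0,5,0],
  [0,5,0],
], fingers=[7,7,7,7,7,7,7,7], turn=[-0.145,-0.145,-0.145,-0.032,0,0,0,0])

```text
time_s: 33.4
ee_pos: [539.0, -37.5, 270.6]
orientation: [[-0.994, 0.11, -0.001], [0.11, 0.994, -0.0], [0.001, -0.0, -1.0]]
ft_force: [1.9, -0.9, -0.4]
finger_gap: 69.7
```

Call:
carry_out([
  [-4,3,0],
  [-4,3,0],
  [-4.4,0.5,0],
  [0,0,4],
  [0,0,4],
  [0,0,4],
  [0,0,0],
  [0,0,0],
], fingers=[7,7,7,7,7,7,7,7], turn=[0,0,0,0,0,0,0,0])

```text
time_s: 34.2
ee_pos: [668.8, 12.6, 150.3]
orientation: [[-0.994, 0.106, -0.003], [0.106, 0.994, 0.0], [0.003, -0.0, -1.0]]
ft_force: [1.1, -0.1, 0.9]
finger_gap: 69.8
```

Run:
```python
from fit import *
b,t,p=loadp()
plan(p[0,:2],80.5,np.degrees(p[0,2])-90)
T=lambda a,c:d(240,170,5,a,c)
for cs,p0 in (([(96,66),(178,74),(175,136),(88,129)],(669,11,-1.67)),([(193,517),(278,493),(292,546),(210,571)],(441,-40,-1.26))):
    q,r=fit([("top",T(*c),m) for c,m in zip(cs,[(-23,14,28),(23,14,28),(23,-14,20),(-23,-14,20)])],p0); print(q,np.degrees(q[2]),np.abs(r).max())
S=lambda a,c:d(200,130,5,a,c)
fs=[("scene",S(*u),q) for u,q in zip([(552,262),(606,293),(580,319),(524,290)],[(-23,14,28),(23,14,28),(23,-14,28),(-23,-14,28)])]
q,r=fit(fs,(441,-40,-1.26)); print(q,np.abs(r).max())
im=get_image("scene"); crop("scene",220,170,100,75,"j1.png",im)
```

```text
now [668.8  12.6 150.3] yaw 173.91 t 34.2 gap 69.8 F [ 1.1 -0.1  0.9]
turn rad total -0.0072  shift after turn cm [0.   0.19 6.98]
[667.67529223  10.38498512  -1.67965107] -96.23691727473519 0.8651933414523398
[440.05501976 -42.43155529  -1.30434343] -74.7333733673548 0.4143365442290019
[439.99541737 -37.99934161  -4.42958274] 0.6090907285238245
```

View pics/j1.png

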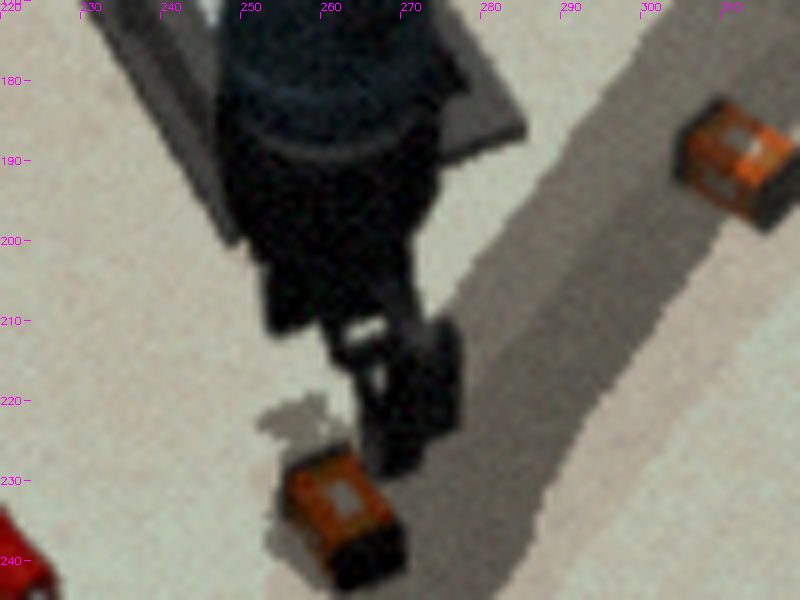

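Call:
carry_out([
  [0,0.2,1.4],
  [0,0,1.4],
  [0,0,1.4],
  [0,0,1.4],
  [0,0,1.3],
  [0,0,0],
  [0,0,0],
  [0,0,0],
], fingers=[7,7,7,7,7,7,7,7], turn=[0,0,0,0,0,0,0,0])

```text
time_s: 35.05
ee_pos: [670.6, 14.9, 83.3]
orientation: [[-0.995, 0.105, 0.001], [0.105, 0.995, 0.0], [-0.001, 0.001, -1.0]]
ft_force: [-0.3, -0.7, 1.4]
finger_gap: 70.1
```

Call:
carry_out([
  [0,0,0],
  [0,0,0],
  [0,0,0],
  [0,0,0],
  [0,0,0],
  [0,0,0],
  [0,0,0],
  [0,0,0],
], fingers=[5,4,4,4,4,4,4,4], turn=[0,0,0,0,0,0,0,0])

```text
time_s: 35.85
ee_pos: [670.9, 14.8, 83.9]
orientation: [[-0.995, 0.105, 0.002], [0.105, 0.995, 0.0], [-0.002, 0.0, -1.0]]
ft_force: [0.7, 0.4, 6.0]
finger_gap: 44.9
```

Call:
carry_out([
  [0,0,-1],
  [0,0,-3],
  [0,0,-4],
  [0,0,-4],
  [0,0,-4],
  [0,0,0],
  [0,0,0],
  [0,0,0],
], fingers=[4,4,4,4,4,4,4,4], turn=[0,0,0,0,0,0,0,0])

```text
time_s: 36.65
ee_pos: [668.6, 14.0, 240.7]
orientation: [[-0.995, 0.105, -0.004], [0.105, 0.995, -0.001], [0.004, -0.001, -1.0]]
ft_force: [-0.2, 0.1, -1.5]
finger_gap: 44.8
```

Run:
```python
from fit import *
b,t,p=loadp()
plan(P(b,(0,38,0))[:2],150,np.degrees(b[2])+90)
im=get_image("scene"); crop("scene",220,150,100,75,"j2.png",im)
```

```text
now [668.6  14.  240.7] yaw 174.0 t 36.65 gap 44.8 F [-0.2  0.1 -1.5]
turn rad total 1.6266  shift after turn cm [-23.47 -10.75   9.07]
```

View pics/j2.png

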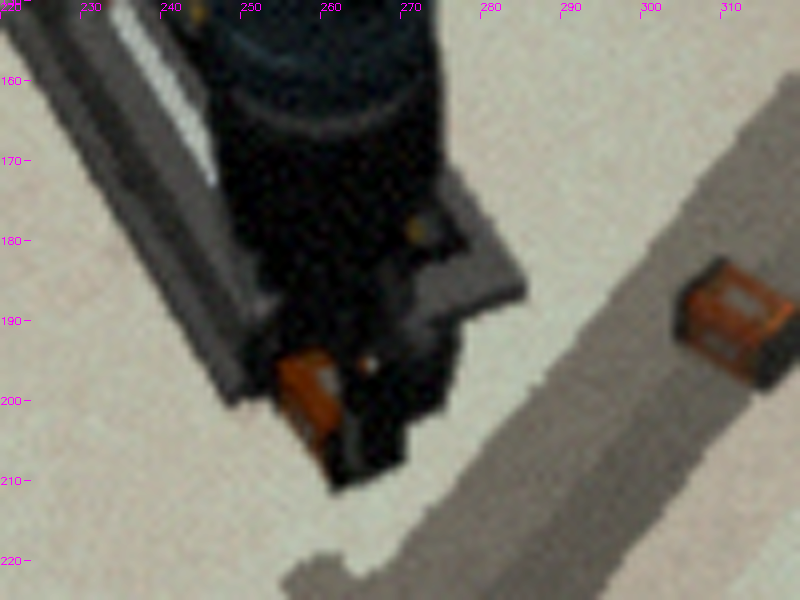

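Call:
carry_out([
  [0,0,0],
  [0,0,0],
  [0,0,0],
  [0,0,0],
  [0,0,0],
  [0,0,0],
  [0,0,0],
  [0,0,0],
], fingers=[4,4,4,4,4,4,4,4], turn=[0.145,0.145,0.145,0.145,0.145,0.145,0.145,0.145])

```text
time_s: 37.5
ee_pos: [668.7, 14.3, 240.0]
orientation: [[-0.296, 0.955, -0.005], [0.955, 0.296, -0.0], [0.001, -0.004, -1.0]]
ft_force: [-0.7, -0.4, -0.1]
finger_gap: 44.5
```

Call:
carry_out([
  [0,0,0],
  [0,0,0],
  [0,0,0],
  [0,0,0],
  [0,-3.6,0],
  [0,-3.6,0],
  [0,-3.6,0],
  [-3.5,0,0],
], fingers=[4,4,4,4,4,4,4,4], turn=[0.145,0.145,0.145,0.032,0,0,0,0])

```text
time_s: 38.3
ee_pos: [552.2, 5.5, 240.8]
orientation: [[0.145, 0.989, -0.007], [0.989, -0.145, 0.004], [0.003, -0.008, -1.0]]
ft_force: [1.4, 0.9, -1.3]
finger_gap: 44.6
```

Call:
carry_out([
  [-5,0,0],
  [-5,0,0],
  [-5,0,0],
  [-5,0,0],
  [0,0,4.5],
  [0,0,4.5],
  [0,0,0],
  [0,0,0],
], fingers=[4,4,4,4,4,4,4,4], turn=[0,0,0,0,0,0,0,0])

```text
time_s: 39.1
ee_pos: [524.7, -199.2, 151.6]
orientation: [[0.158, 0.987, -0.004], [0.987, -0.158, 0.002], [0.001, -0.004, -1.0]]
ft_force: [1.0, 0.9, -1.2]
finger_gap: 44.9
```

Run:
```python
from fit import *
b,t,p=loadp()
plan(P(b,(0,38,0))[:2],101,np.degrees(b[2])+90)
im=get_image("scene"); crop("scene",210,110,80,60,"k1.png",im)
```

```text
now [ 524.7 -199.2  151.6] yaw 80.89 t 39.1 gap 44.9 F [ 1.   0.9 -1.2]
turn rad total 0.0015  shift after turn cm [-0.12  0.04  5.06]
```

View pics/k1.png

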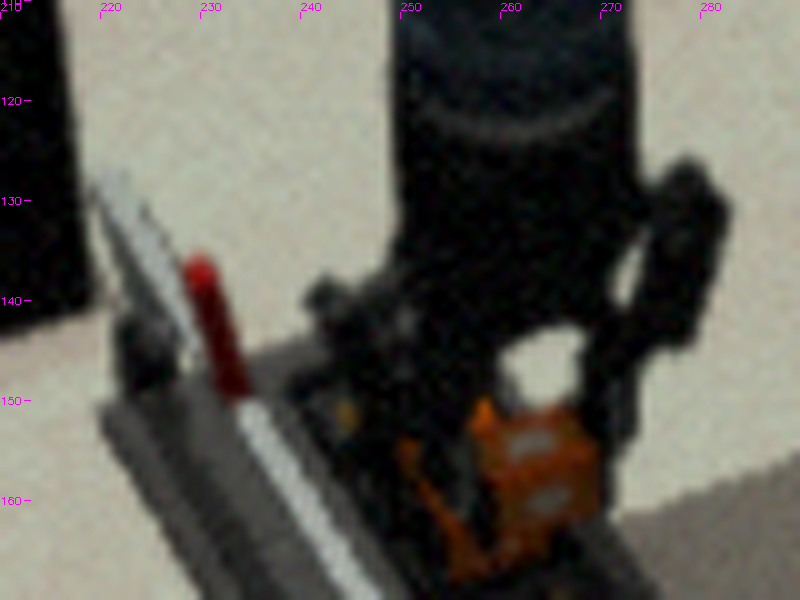

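Call:
carry_out([
  [0,0,1.1],
  [0,0,1.1],
  [0,0,1.1],
  [0,0,0.9],
  [0,0,0],
  [0,0,0],
  [0,0,0],
  [0,0,0],
], fingers=[4,4,4,4,4,4,4,4], turn=[0,0,0,0,0,0,0,0])

```text
time_s: 39.95
ee_pos: [526.2, -200.1, 111.2]
orientation: [[0.16, 0.987, 0.001], [0.987, -0.16, -0.0], [-0.0, 0.001, -1.0]]
ft_force: [0.6, -0.1, -0.5]
finger_gap: 45.1
```

Run:
```python
from fit import *
b,t,p=loadp()
plan(P(b,(0,38,0))[:2],95.5,np.degrees(b[2])+90)
```

```text
now [ 526.2 -200.1  111.2] yaw 80.78 t 39.95 gap 45.1 F [ 0.6 -0.1 -0.5]
turn rad total -0.0003  shift after turn cm [-0.05 -0.12  1.57]
```

Call:
carry_out([
  [0,-0.1,0.4],
  [0,0,0.4],
  [0,0,0.3],
  [0,0,0.3],
  [0,0,0.2],
  [0,0,0],
  [0,0,0],
  [0,0,0],
], fingers=[4,4,4,4,4,4,4,4], turn=[0,0,0,0,0,0,0,0])

```text
time_s: 40.75
ee_pos: [524.6, -199.8, 95.8]
orientation: [[0.16, 0.987, -0.001], [0.987, -0.16, -0.0], [-0.001, -0.001, -1.0]]
ft_force: [-3.4, 1.2, 7.6]
finger_gap: 44.7
```

Call:
carry_out([
  [0,0,0],
  [0,0,0],
  [0,0,0],
  [0,0,0],
  [0,0,-4],
  [0,0,-4],
  [0,0,-4],
  [0,0,0],
], fingers=[4.8,5.2,6,6.5,6.5,6.5,6.5,6.5], turn=[0,0,0,0,0,0,0,0])

```text
time_s: 41.55
ee_pos: [529.0, -200.9, 221.3]
orientation: [[0.16, 0.987, 0.012], [0.987, -0.16, -0.005], [-0.003, 0.013, -1.0]]
ft_force: [1.4, 0.0, 0.8]
finger_gap: 64.6
```

Call:
carry_out([
  [0,0,0],
  [0,0,0],
  [0,0,0],
  [0,0,0],
  [0,0,0],
  [0,0,0],
  [0,0,0],
  [0,0,0],
], fingers=[7,7,7,7,7,7,7,7], turn=[0.142,0.142,0.142,0.142,0.142,0.142,0.142,0.142])

```text
time_s: 42.35
ee_pos: [524.3, -199.7, 213.8]
orientation: [[0.964, 0.265, -0.001], [0.265, -0.964, 0.0], [-0.001, -0.001, -1.0]]
ft_force: [-0.3, 0.7, 0.4]
finger_gap: 69.7
```

Run:
```python
from fit import *
b,t,p=loadp()
plan((440.2,-38.8),140,15.7)
im=get_image("scene"); crop("scene",220,130,120,90,"l1.png",im)
im=get_image("top"); crop("top",260,210,140,105,"l2.png",im)
```

```text
now [ 524.3 -199.7  213.8] yaw 15.36 t 42.35 gap 69.7 F [-0.3  0.7  0.4]
turn rad total -0.0059  shift after turn cm [ -3.74 -17.77   7.38]
```

View pics/l1.png

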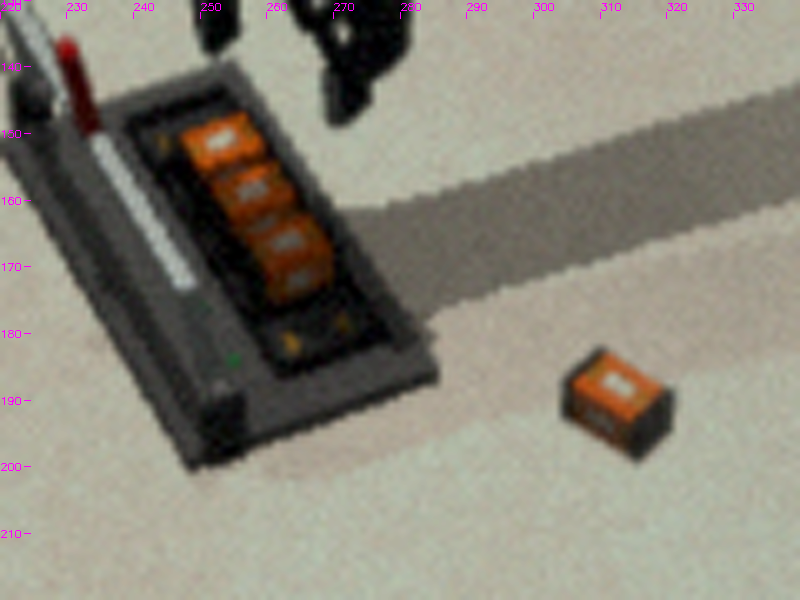

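View pics/l2.png

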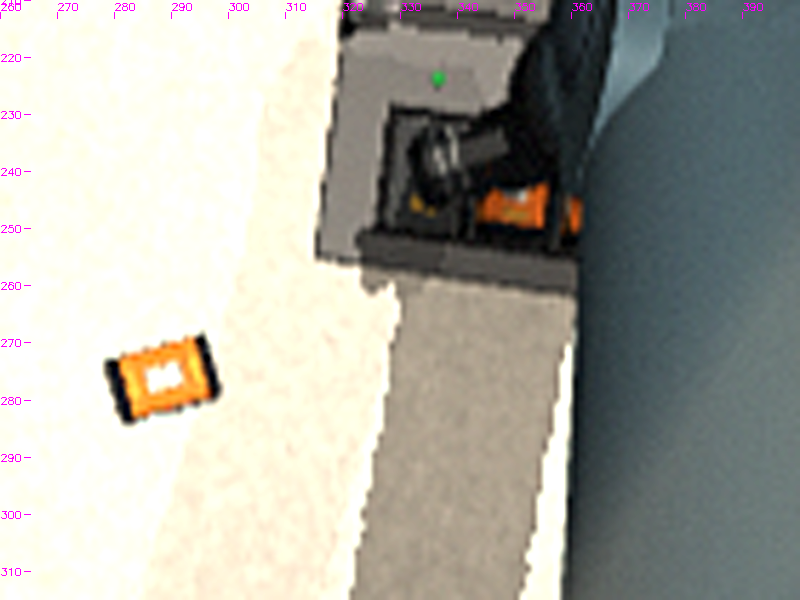

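Three are seated in a row and the last pack is still where measured (scene ~312,190; top ~287,276). Moving to it.

Call:
carry_out([
  [-0.9,-4.4,0],
  [-0.9,-4.4,0],
  [-0.9,-4.4,0],
  [-1,-4.5,0],
  [0,0,3.5],
  [0,0,3.5],
  [0,0,0],
  [0,0,0],
], fingers=[7,7,7,7,7,7,7,7], turn=[0,0,0,0,0,0,0,0])

```text
time_s: 43.25
ee_pos: [440.8, -39.5, 144.4]
orientation: [[0.962, 0.272, -0.002], [0.272, -0.962, 0.0], [-0.002, -0.001, -1.0]]
ft_force: [1.0, 0.6, -0.1]
finger_gap: 69.9
```

Call:
carry_out([
  [0,0,0.5],
  [0,0,0],
  [0,0,0],
  [0,0,0],
  [0,0,0],
  [0,0,0],
  [0,0,0],
  [0,0,0],
], fingers=[7,7,7,7,7,7,7,7], turn=[0,0,0,0,0,0,0,0])

```text
time_s: 44.05
ee_pos: [441.2, -39.5, 139.7]
orientation: [[0.963, 0.271, -0.0], [0.271, -0.963, 0.0], [-0.0, -0.0, -1.0]]
ft_force: [0.4, 0.6, 0.1]
finger_gap: 69.9
```

Run:
```python
from fit import *
plan((440.2,-38.8),80.5,15.7); print(read_state()['q'].round(1))
im=get_image("scene"); crop("scene",270,140,100,75,"m1.png",im)
```

```text
now [441.2 -39.5 139.7] yaw 15.69 t 44.05 gap 69.9 F [0.4 0.6 0.1]
turn rad total -0.0001  shift after turn cm [-0.08 -0.09  5.92]
[ 16.6  14.6 -18.2 125.6   6.9  40.7 -80.6]
```

View pics/m1.png

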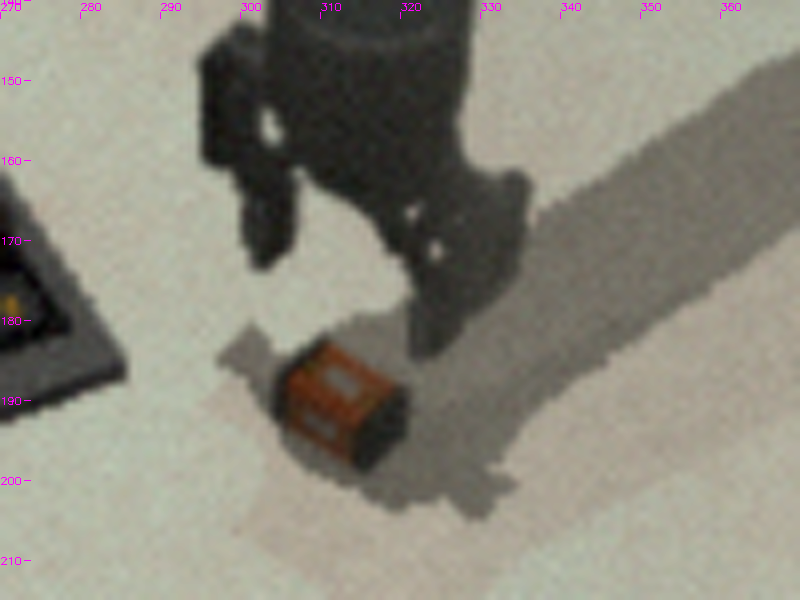

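Call:
carry_out([
  [-0.1,-0.1,1.2],
  [0,0,1.2],
  [0,0,1.2],
  [0,0,1.2],
  [0,0,1.1],
  [0,0,0],
  [0,0,0],
  [0,0,0],
], fingers=[7,7,7,7,7,7,7,7], turn=[0,0,0,0,0,0,0,0])

```text
time_s: 44.9
ee_pos: [440.5, -38.8, 81.0]
orientation: [[0.963, 0.27, 0.001], [0.27, -0.963, -0.0], [0.001, 0.0, -1.0]]
ft_force: [-0.7, -0.5, 0.0]
finger_gap: 69.8
```

Call:
carry_out([
  [0,0,0],
  [0,0,0],
  [0,0,0],
  [0,0,0],
  [0,0,0],
  [0,0,0],
  [0,0,0],
  [0,0,0],
], fingers=[5,4,4,4,4,4,4,4], turn=[0,0,0,0,0,0,0,0])

```text
time_s: 45.7
ee_pos: [440.9, -38.9, 81.5]
orientation: [[0.963, 0.27, 0.002], [0.27, -0.963, -0.0], [0.002, 0.001, -1.0]]
ft_force: [0.0, -0.6, 6.0]
finger_gap: 45.2
```

Call:
carry_out([
  [0,0,-1],
  [0,0,-3],
  [0,0,-4],
  [0,0,-4],
  [0,0,0],
  [0,0,0],
  [0,0,0],
  [0,0,0],
], fingers=[4,4,4,4,4,4,4,4], turn=[0,0,0,0,0,0,0,0])

```text
time_s: 46.5
ee_pos: [438.5, -38.8, 199.0]
orientation: [[0.963, 0.271, -0.004], [0.271, -0.963, 0.0], [-0.004, -0.001, -1.0]]
ft_force: [0.4, 0.1, -0.2]
finger_gap: 44.8
```

Run:
```python
from fit import *
b,t,p=loadp()
plan(P(b,(0,76,0))[:2],150,np.degrees(b[2])+90)
im=get_image("scene"); crop("scene",270,120,100,75,"m2.png",im)
```

```text
now [438.5 -38.8 199. ] yaw 15.7 t 46.5 gap 44.8 F [ 0.4  0.1 -0.2]
turn rad total -1.1363  shift after turn cm [-10.78  11.11   4.9 ]
```

View pics/m2.png

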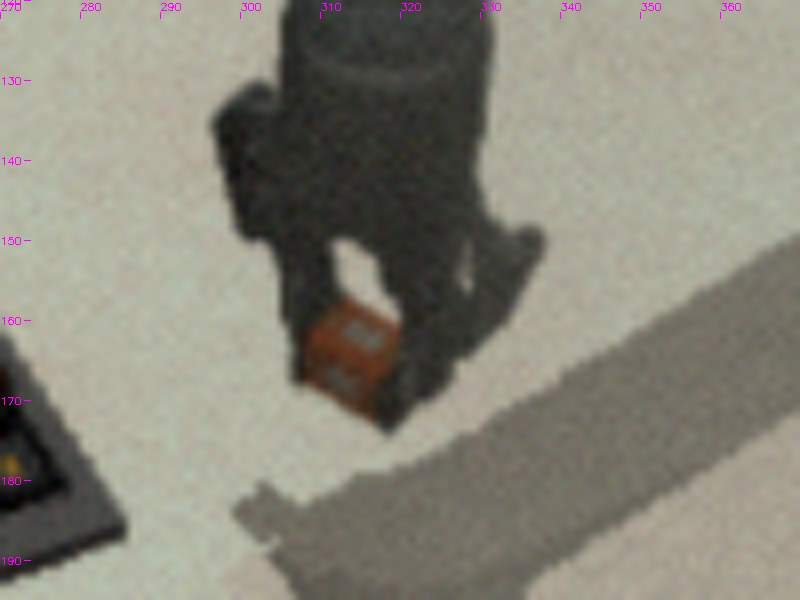

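Call:
carry_out([
  [0,0,0],
  [0,0,0],
  [0,0,0],
  [0,0,0],
  [0,0,0],
  [0,0,0],
  [0,0,0],
  [0,0,0],
], fingers=[4,4,4,4,4,4,4,4], turn=[-0.142,-0.142,-0.142,-0.142,-0.142,-0.142,-0.142,-0.142])

```text
time_s: 47.35
ee_pos: [439.2, -38.7, 199.5]
orientation: [[0.154, 0.988, -0.003], [0.988, -0.154, 0.001], [0.0, -0.003, -1.0]]
ft_force: [-0.1, 0.2, -1.5]
finger_gap: 45.1
```

Call:
carry_out([
  [-3.6,3.7,0],
  [-3.6,3.7,0],
  [-3.6,3.7,0],
  [0,0,2.5],
  [0,0,2.5],
  [0,0,0],
  [0,0,0],
  [0,0,0],
], fingers=[4,4,4,4,4,4,4,4], turn=[0,0,0,0,0,0,0,0])

```text
time_s: 48.15
ee_pos: [530.0, -158.9, 151.5]
orientation: [[0.159, 0.987, 0.001], [0.987, -0.159, -0.0], [0.0, 0.001, -1.0]]
ft_force: [0.1, -0.4, -0.9]
finger_gap: 44.7
```

Call:
carry_out([
  [0,0,1],
  [0,0,1],
  [0,0,1],
  [0,0,0.9],
  [0,0,0],
  [0,0,0],
  [0,0,0],
  [0,0,0],
], fingers=[4,4,4,4,4,4,4,4], turn=[0,0,0,0,0,0,0,0])

```text
time_s: 48.95
ee_pos: [529.8, -159.4, 112.2]
orientation: [[0.16, 0.987, 0.001], [0.987, -0.16, -0.0], [-0.0, 0.001, -1.0]]
ft_force: [1.0, 0.0, -1.0]
finger_gap: 45.0
```

Run:
```python
from fit import *
b,t,p=loadp()
plan(P(b,(0,76,0))[:2],93.2,np.degrees(b[2])+90)
im=get_image("scene"); crop("scene",220,120,80,60,"n1.png",im)
```

```text
now [ 529.8 -159.4  112.2] yaw 80.78 t 48.95 gap 45.0 F [ 1.  0. -1.]
turn rad total -0.0004  shift after turn cm [-0.34  0.17  1.9 ]
```

View pics/n1.png

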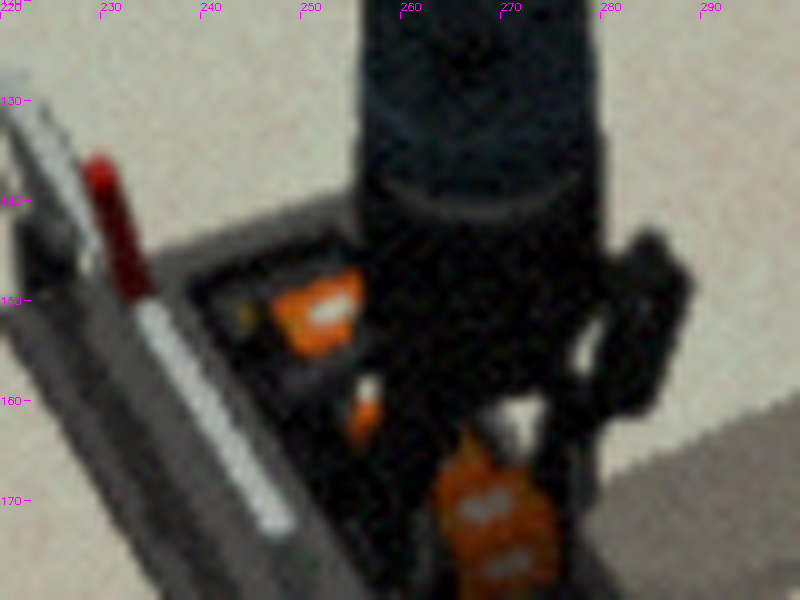

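Call:
carry_out([
  [-0.3,0.15,0],
  [0,0,0.4],
  [0,0,0.5],
  [0,0,0.4],
  [0,0,0.4],
  [0,0,0.2],
  [0,0,0],
  [0,0,0],
], fingers=[4,4,4,4,4,4,4,4], turn=[0,0,0,0,0,0,0,0])

```text
time_s: 49.8
ee_pos: [530.2, -162.3, 93.6]
orientation: [[0.16, 0.987, -0.001], [0.987, -0.16, -0.0], [-0.0, -0.001, -1.0]]
ft_force: [-3.7, -0.1, 8.1]
finger_gap: 45.0
```

Call:
carry_out([
  [0,0,0],
  [0,0,0],
  [0,0,0],
  [0,0,0],
  [0,0,-4],
  [0,0,-4],
  [0,0,-4],
  [0,0,0],
], fingers=[4.8,5.2,6,6.5,6.5,6.5,6.5,6.5], turn=[0,0,0,0,0,0,0,0])

```text
time_s: 50.6
ee_pos: [534.7, -163.3, 219.2]
orientation: [[0.16, 0.987, 0.013], [0.987, -0.16, -0.004], [-0.002, 0.013, -1.0]]
ft_force: [0.5, -0.4, 0.3]
finger_gap: 65.1
```

Call:
carry_out([
  [4.5,0,-2],
  [4.5,0,-2],
  [4.5,0,-2],
  [4.5,0,0],
  [0,0,0],
  [0,0,0],
  [0,0,0],
  [0,0,0],
], fingers=[4,4,4,4,4,4,4,4], turn=[0,0,0,0,0,0,0,0])

```text
time_s: 51.4
ee_pos: [558.8, 12.7, 271.8]
orientation: [[0.164, 0.986, -0.002], [0.986, -0.164, -0.001], [-0.001, -0.001, -1.0]]
ft_force: [-0.6, 0.4, -0.3]
finger_gap: 40.2
```

Run:
```python
from fit import *
b,t,p=loadp()
pts=[P(b,(x,y,40)) for y in (-38,0,38,76) for x in (-23,23)]
im=get_image("scene"); crop("scene",210,120,100,75,"o1.png",im)
im=get_image("top"); crop("top",300,180,120,90,"o2.png",im)
cv2.imwrite("pics/o3.png",im[:,:,::-1])
print(read_state()['ee_pos'])
```

```text
[558.96621513  13.16530697 272.11386362]
```

View pics/o1.png

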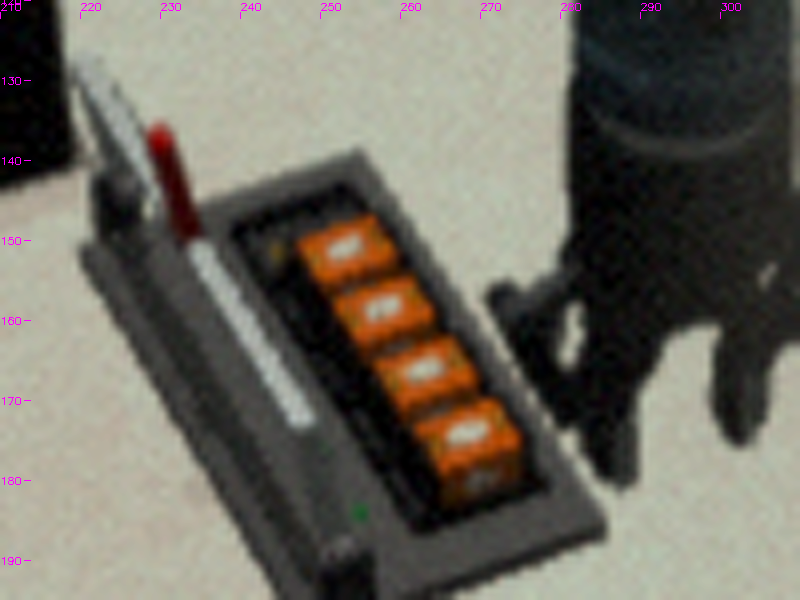

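View pics/o2.png

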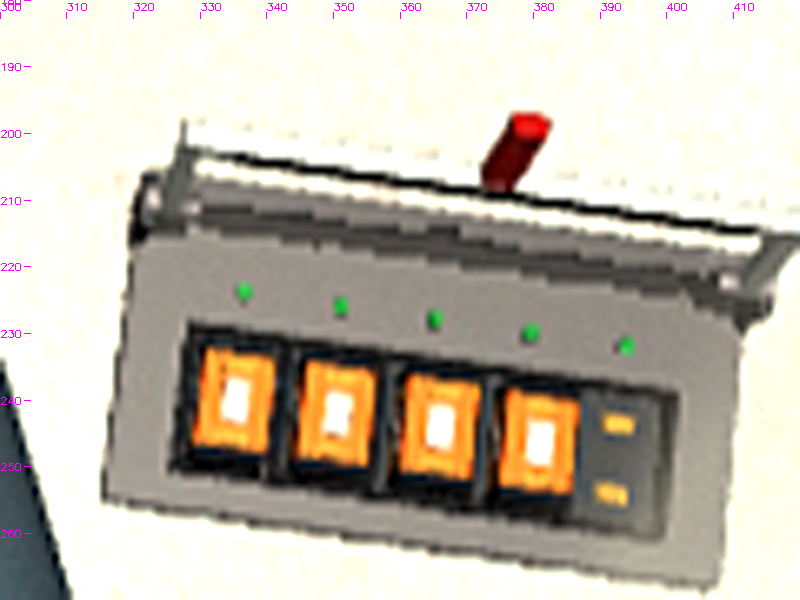

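View pics/o3.png

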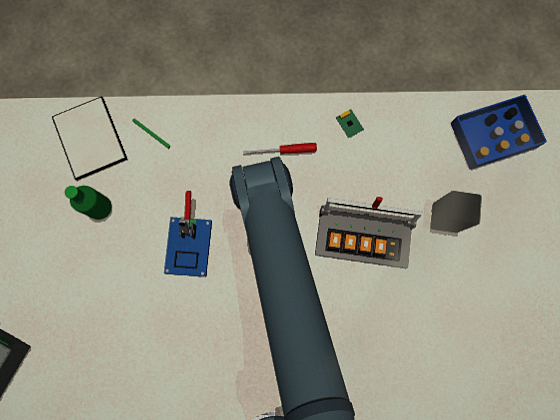

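Call:
carry_out([
  [0,0,-1],
  [0,0,-1],
  [0,0,-1],
  [0,0,0],
  [0,0,0],
  [0,0,0],
  [0,0,0],
  [0,0,0],
], fingers=[4.5,4.5,4.5,4.5,4.5,4.5,4.5,4.5], turn=[0.145,0.145,0.145,0.145,0.145,0.145,0.145,0.145])

```text
time_s: 52.3
ee_pos: [559.1, 14.0, 302.5]
orientation: [[0.971, 0.239, -0.0], [0.239, -0.971, -0.0], [-0.0, 0.0, -1.0]]
ft_force: [-0.6, 0.1, 0.0]
finger_gap: 45.0
```

Call:
carry_out([
  [0,0,0],
  [0,0,0],
  [0,0,0],
  [0,0,0],
  [0,0,0],
  [0,0,0],
  [0,0,0],
  [0,0,0],
], fingers=[4.5,4.5,4.5,4.5,4.5,4.5,4.5,4.5], turn=[0.145,0.145,0.118,0,0,0,0,0])

```text
time_s: 53.1
ee_pos: [559.2, 15.1, 302.7]
orientation: [[0.988, -0.157, 0.0], [-0.157, -0.988, 0.0], [0.0, -0.0, -1.0]]
ft_force: [-0.6, 0.3, 0.3]
finger_gap: 45.2
```

Run:
```python
from fit import *
plan((613.1,-253.5),270,-9.2)
```

```text
now [559.2  15.1 302.7] yaw -9.04 t 53.1 gap 45.2 F [-0.6  0.3  0.3]
turn rad total 0.0028  shift after turn cm [ 9.61 25.65  3.27]
```

Call:
carry_out([
  [1.6,4.3,0],
  [1.6,4.3,0],
  [1.6,4.3,0],
  [1.6,4.3,0],
  [1.6,4.3,0],
  [1.6,4.2,0],
  [0,0,0],
  [0,0,0],
], fingers=[4.5,4.5,4.5,4.5,4.5,4.5,4.5,4.5], turn=[0,0,0,0,0,0,0,0])

```text
time_s: 53.9
ee_pos: [613.0, -255.9, 302.1]
orientation: [[0.987, -0.161, -0.001], [-0.161, -0.987, 0.0], [-0.001, -0.0, -1.0]]
ft_force: [-0.4, 0.7, -0.2]
finger_gap: 45.0
```

Call:
carry_out([
  [0,0,1],
  [0,0,1],
  [0,0,0],
  [0,0,0],
  [0,0,0],
  [0,0,0],
  [0,0,0],
  [0,0,0],
], fingers=[4.5,4.5,4.5,4.5,4.5,4.5,4.5,4.5], turn=[0,0,0,0,0,0,0,0])

```text
time_s: 54.7
ee_pos: [613.6, -253.8, 283.0]
orientation: [[0.987, -0.158, 0.001], [-0.158, -0.987, -0.0], [0.001, 0.0, -1.0]]
ft_force: [-0.8, -0.9, 0.2]
finger_gap: 45.3
```

Run:
```python
from fit import *
plan((613.1,-253.5),214,-9.2)
im=get_image("scene"); crop("scene",180,70,120,90,"q1.png",im)
```

```text
now [ 613.6 -253.8  283. ] yaw -9.07 t 54.7 gap 45.3 F [-0.8 -0.9  0.2]
turn rad total 0.0023  shift after turn cm [-0.06 -0.02  6.9 ]
```

View pics/q1.png

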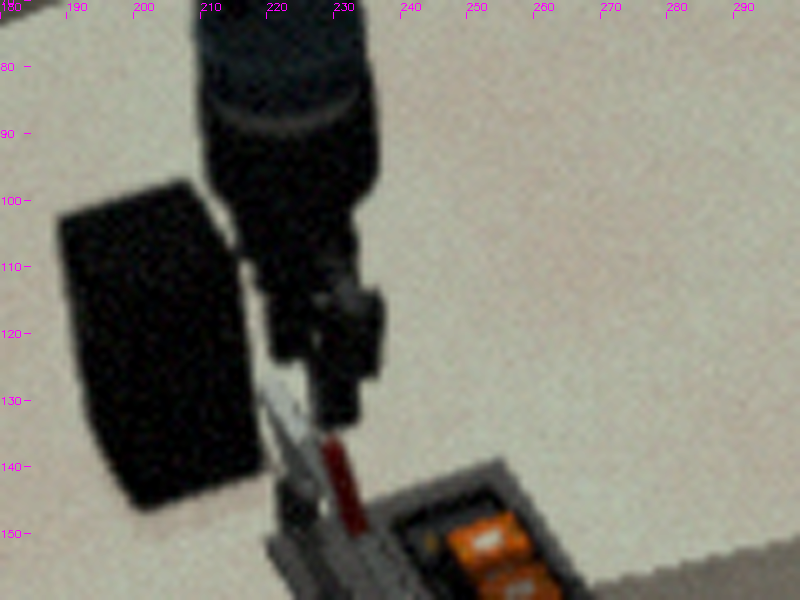

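Call:
carry_out([
  [0,0,1.7],
  [0,0,1.7],
  [0,0,1.7],
  [0,0,1.7],
  [0,0,0],
  [0,0,0],
  [0,0,0],
  [0,0,0],
], fingers=[4.5,4.5,4.5,4.5,4.5,4.5,4.5,4.5], turn=[0,0,0,0,0,0,0,0], squeeze=30)

```text
time_s: 55.55
ee_pos: [614.3, -254.0, 216.0]
orientation: [[0.988, -0.158, 0.002], [-0.158, -0.988, -0.001], [0.002, 0.0, -1.0]]
ft_force: [-0.7, 0.1, -0.3]
finger_gap: 45.1
```

Call:
carry_out([
  [0,0,0],
  [0,0,0],
  [0,0,0],
  [0,0,0],
  [0,0,0],
  [0,0,0],
  [0,0,0],
  [0,0,0],
], fingers=[3,2,1,1,1,1,1,1], turn=[0,0,0,0,0,0,0,0])

```text
time_s: 56.35
ee_pos: [613.9, -253.4, 215.2]
orientation: [[0.988, -0.157, 0.001], [-0.157, -0.988, 0.0], [0.001, -0.0, -1.0]]
ft_force: [-0.2, 2.1, 4.6]
finger_gap: 13.5
```

Run:
```python
from fit import *
b,t,p=loadp()
s=read_state(); print(s['finger_gap'],s['ft_force'].round(1),s['ee_pos'])
g=s['ee_pos']+[0,0,-54]; dx=g[:2]-b[:2]; c,sn=np.cos(b[2]),np.sin(b[2])
gx=c*dx[0]+sn*dx[1]; gz=g[2]; R=np.hypot(gx-70,gz-47); f=np.arctan2(gz-47,70-gx); print(gx,gz,R,f)
th=np.linspace(f,-0.02,25); x=-R*np.cos(th)/10; z=R*np.sin(th)/10
for k in range(3): print([[float(round(x[i+1]-x[i],2)),0,float(round(-(z[i+1]-z[i]),2))] for i in range(8*k,8*k+8)])
```

```text
13.536771651544921 [-0.2  2.1  4.6] [ 613.90394399 -253.4398877   215.240101  ]
96.34909964247572 161.24010099705288 117.23939494805471 1.7974788142232276
[[-0.87, 0, -0.17], [-0.88, 0, -0.1], [-0.89, 0, -0.03], [-0.89, 0, 0.03], [-0.88, 0, 0.1], [-0.87, 0, 0.17], [-0.86, 0, 0.23], [-0.84, 0, 0.3]]
[[-0.81, 0, 0.36], [-0.78, 0, 0.42], [-0.75, 0, 0.48], [-0.71, 0, 0.53], [-0.67, 0, 0.59], [-0.62, 0, 0.63], [-0.57, 0, 0.68], [-0.52, 0, 0.72]]
[[-0.46, 0, 0.76], [-0.4, 0, 0.79], [-0.34, 0, 0.82], [-0.28, 0, 0.84], [-0.22, 0, 0.86], [-0.15, 0, 0.87], [-0.08, 0, 0.88], [-0.02, 0, 0.89]]
```

Call:
carry_out([
  [-0.87,0,-0.17],
  [-0.88,0,-0.1],
  [-0.89,0,-0.03],
  [-0.89,0,0.03],
  [-0.88,0,0.1],
  [-0.87,0,0.17],
  [-0.86,0,0.23],
  [-0.84,0,0.3],
], fingers=[1,1,1,1,1,1,1,1], turn=[0,0,0,0,0,0,0,0])

```text
time_s: 57.15
ee_pos: [544.5, -242.1, 209.3]
orientation: [[0.988, -0.157, 0.002], [-0.157, -0.988, 0.0], [0.002, -0.001, -1.0]]
ft_force: [6.0, 1.3, -3.0]
finger_gap: 13.5
```

Call:
carry_out([
  [-0.81,0,0.36],
  [-0.78,0,0.42],
  [-0.75,0,0.48],
  [-0.71,0,0.53],
  [-0.67,0,0.59],
  [-0.62,0,0.63],
  [-0.57,0,0.68],
  [-0.52,0,0.72],
], fingers=[1,1,1,1,1,1,1,1], turn=[0,0,0,0,0,0,0,0])

```text
time_s: 57.95
ee_pos: [490.2, -233.2, 164.9]
orientation: [[0.988, -0.157, -0.001], [-0.157, -0.988, 0.001], [-0.001, -0.001, -1.0]]
ft_force: [2.7, 4.6, 2.3]
finger_gap: 13.4
```

Call:
carry_out([
  [-0.46,0,0.76],
  [-0.4,0,0.79],
  [-0.34,0,0.82],
  [-0.28,0,0.84],
  [-0.22,0,0.86],
  [-0.15,0,0.87],
  [-0.08,0,0.88],
  [0,0,0.4],
], fingers=[1,1,1,1,1,1,1,1], turn=[0,0,0,0,0,0,0,0])

```text
time_s: 58.75
ee_pos: [470.4, -230.0, 101.8]
orientation: [[0.988, -0.157, -0.004], [-0.157, -0.988, 0.002], [-0.004, -0.001, -1.0]]
ft_force: [1.3, 4.8, 2.6]
finger_gap: 13.6
```

Run:
```python
from fit import *
b,t,p=loadp()
s=read_state(); print(s['finger_gap'],s['ft_force'].round(1),s['ee_pos'])
g=s['ee_pos']+[0,0,-54]; dx=g[:2]-b[:2]; c,sn=np.cos(b[2]),np.sin(b[2])
gx=c*dx[0]+sn*dx[1]; gz=g[2]; R=np.hypot(gx-70,gz-47); f=np.arctan2(gz-47,70-gx); print(gx,gz,R,f)
im=get_image("scene"); crop("scene",200,110,100,75,"r1.png",im)
```

```text
13.569064360853606 [1.3 4.8 2.6] [ 470.36944669 -229.98279946  101.77087334]
-49.089355055777375 47.77087334127741 119.09184998692942 0.006472976316848034
```

View pics/r1.png

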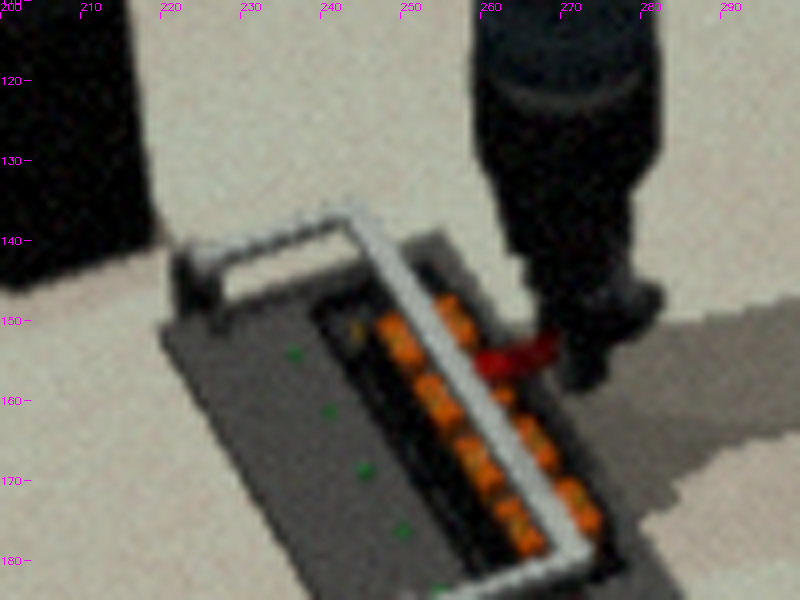

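Call:
carry_out([
  [0,0,0.2],
  [0,0,0.2],
  [0,0,0],
  [0,0,0],
  [0,0,0],
  [0,0,0],
  [0,0,0],
  [0,0,0],
], fingers=[1,1,1,1,1,1,1,1], turn=[0,0,0,0,0,0,0,0])

```text
time_s: 59.6
ee_pos: [470.5, -230.0, 101.1]
orientation: [[0.988, -0.157, -0.005], [-0.157, -0.988, 0.002], [-0.005, -0.001, -1.0]]
ft_force: [-4.9, 8.7, 20.5]
finger_gap: 13.6
```

Call:
carry_out([
  [0,0,0],
  [0,0,0],
  [0,0,0],
  [0,0,0],
  [0,0,-3],
  [0,0,-4],
  [0,0,-4],
  [0,0,-4],
], fingers=[3,4,4.5,4.5,4.5,4.5,4.5,4.5], turn=[0,0,0,0,0,0,0,0])

```text
time_s: 60.4
ee_pos: [471.0, -231.4, 249.8]
orientation: [[0.987, -0.158, -0.002], [-0.158, -0.987, 0.0], [-0.002, 0.0, -1.0]]
ft_force: [0.2, -0.2, 0.3]
finger_gap: 45.2
```

Call:
carry_out([
  [0,-4.5,-1],
  [0,-4.5,0],
  [0,-4.5,0],
  [0,-4.5,0],
  [0,-4.5,0],
  [0,0,0],
  [0,0,0],
  [0,0,0],
], fingers=[4.5,4.5,4.5,4.5,4.5,4.5,4.5,4.5], turn=[0,0,0,0,0,0,0,0])

```text
time_s: 61.2
ee_pos: [506.9, -10.7, 258.5]
orientation: [[0.987, -0.159, -0.001], [-0.159, -0.987, -0.001], [-0.001, 0.001, -1.0]]
ft_force: [0.4, -0.6, -0.6]
finger_gap: 44.8
```

Run:
```python
from fit import *
b,t,p=loadp(); s=read_state(); print(s['ee_pos'],s['time_s'])
im=get_image("scene"); crop("scene",200,110,200,150,"s1.png",im)
im=get_image("top"); crop("top",300,180,120,90,"s2.png",im); cv2.imwrite("pics/s3.png",im[:,:,::-1])
for th in (0,.08): print(th,[proj(n,P(b,(70-132*np.cos(th),0,47+132*np.sin(th)))).round(1).tolist() for n in("scene","top")])
```

```text
[506.94787704 -10.65236684 258.54636249] 61.2
0 [[273.9, 151.5], [361.6, 267.1]]
0.08 [[273.8, 149.2], [362.4, 266.6]]
```

View pics/s1.png

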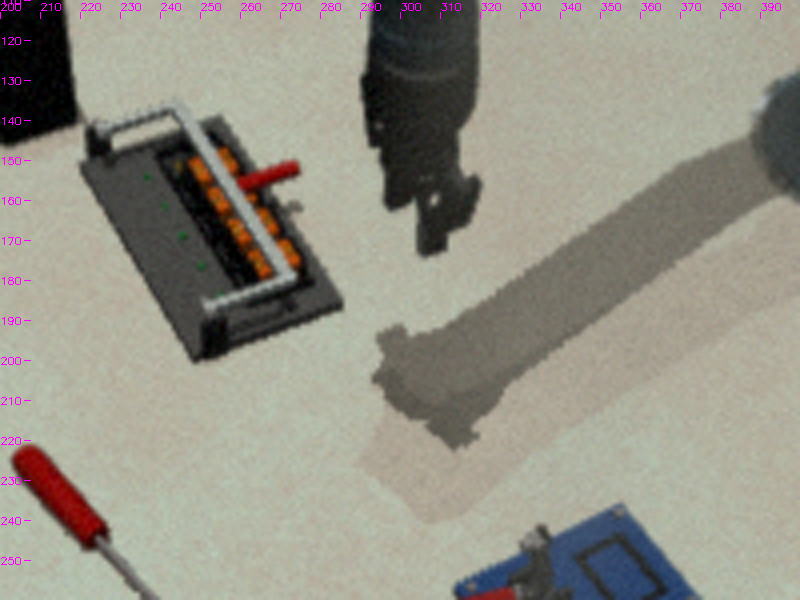

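View pics/s2.png

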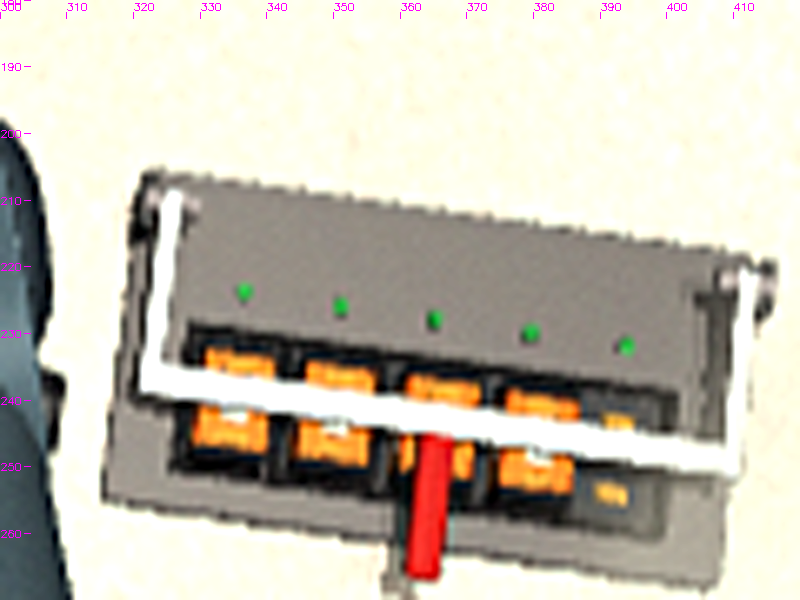

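View pics/s3.png

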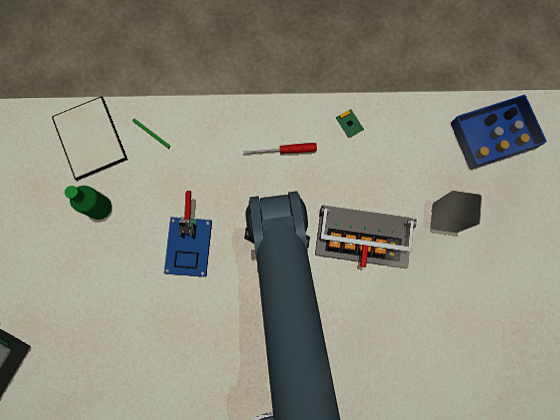

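```bash
python3 -c "
from bench import *
s=read_state(); print(s['ft_force'],s['dq'].round(2)); print(sign_off())"
```

```text
[ 0.30559956 -0.01508722  0.74320942] [ 0.1  -0.05 -0.18  0.01 -0.26 -0.02 -0.12]
the job is handed in; nothing more can be done
None
```

The job is handed in at about 61 s of the 210 s, with every pack on charge and the lever shut over them.

**What I did:**
- I swung the lever back to about 1.8 rad.
- I threw the tester's toggle clamp over centre and freed the pack it held.
- I laid that pack and the three loose packs (there was no fourth) in four neighbouring bays. One loose pack had been knocked aside early on, so I measured it again before picking it up.
- I then swung the lever down onto its stop and moved the arm clear.

**Last checks:**
- **Packs:** all four were set down at the height expected for a seated pack. The pictures show one to a bay, with one end bay left empty.
- **Lever:** it stopped on about 20 N, with the grip point 47 mm above the table (0 rad). In the scene picture the tongue tip is within half a pixel of where it should be when shut.
- **Toggle clamp:** the last picture shows its handle still lying back.
- **Bystanders:** the bottle, loudspeaker and screwdriver look unmoved; I judged this by eye and did not measure it.

**What disagreed:** the two cameras differed by 1 to 4 mm sideways. I settled this from the gripper's position while it held the lever and the toggle. No check failed, and I saw no sign of the grip slackening.

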